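Tip the brass fittings into the blue corner of the tote and hold it over the tray

TASK

Pick up the black tote by its grey carrying bar, hold it clear over the green tray and tilt it until all three brass fittings have slid down into its blue corner, close together there; finish holding it still like that, clearly tilted, with the blue corner above the tray, so that a fitter can pick the fittings out. The program ends while holding the tote: do not put it down or let go. Do not touch the fittings with the gripper or spill them, and leave the tape roll, the gauge and the black elbow fitting where they are.

Things in the scene. Friction and masses are not known exactly. Their poses are not given: they have to be found in the camera images.
- tote: Open black plastic tote, about 240 to 390 g empty: 140 mm along its x, 200 mm along its y, 70 mm high, walls and floor 4 mm. Origin at the centre of its underside. A grey carrying bar, 14 mm wide (along the tote's x), 20 mm tall and 208 mm long, runs along the tote's y above its middle, from z = 98 to 118 mm, held by a 24 mm wide, 4 mm thick post outside each end wall. The corner at its -x, +y is painted blue inside and out.
- tote_grip (a point): Middle of the tote's grey carrying bar (centre of its section), 108 mm above the tote's underside. Axes as the tote's.
- tote_corner (a point): The blue corner of the tote: the point on the inner floor where its two blue walls meet, at tote x -66, y +96, z +4 mm.
- tray: Shallow green open tray fixed to the bench, 180 x 180 x 20 mm, walls 4 mm. Origin at the centre of its underside.
- tape_roll: Bystander: blue ring of a tape roll lying flat, 60 mm across, 20 mm high. Origin at the centre of its underside.
- gauge: Bystander: round steel pressure gauge lying face up, 68 mm across, 28 mm high, brass stub to its -x. Origin at the centre of its underside.
- bung: Bystander: black plastic hexagonal tank fitting with an elbow, 72 mm across, about 57 mm high. Origin at the centre of its underside.
- fitting0: Brass hexagonal nut, 29 mm across corners, 15 mm high, 40 g, loose on the tote's floor; oiled, it slides easily (friction about 0.2 on the tote and on the others). Origin at the centre of its underside.
- fitting1: Brass hexagonal nut, 29 mm across corners, 15 mm high, 40 g, loose on the tote's floor; oiled, it slides easily (friction about 0.2 on the tote and on the others). Origin at the centre of its underside.
- fitting2: Brass reducing bush: hexagon 29 mm across corners and 11 mm high with a 19 mm round neck on it, 20 mm high in all, 40 g, loose on the tote's floor; oiled, it slides easily (friction about 0.2 on the tote and on the others). Origin at the centre of its underside.

How it is judged:
By the outcome, as a careful person would: the job done as asked, in the order asked, and still so for the second after the job is handed in, while the arm keeps its last pose, push and grip.
It also fails if it takes over 38 s, if anything falls off the work surface, if the arm or the gripper's body presses on something with over 40 N, if the wrist force passes 120 N, or if a joint passes its speed limit or range.

ROBOT

A 7-joint arm with a two-finger parallel gripper is mounted at the origin on the work surface. World frame = base frame: x ahead of the robot, y to its left, z up, the work surface at z = 0. Lengths are in m, angles in degrees, forces in N, time in s.
With the tool pointing down it reaches from about 0.425 to 0.875 m from the base axis. Payload 4.7 kg.
Tool frame: the origin (TCP) lies on the front face of the gripper's body, between the roots of the fingers; the fingertips stand 70 mm ahead of it and the grasp point (between the pads) lies 51 mm ahead of it (tip_extent is the distance from the TCP to the fingertips, in m); z points along the fingers, y is the direction in which the jaws open and shut (so a half turn about z gives the same grasp; the last joint's range is limited). The gripper opens to 87 mm and grips with 3 to 60 N. Pads are 19 mm wide; open, the fingers measure 117 mm over their backs; the gripper's body (75 mm by 190 mm) begins 51 mm behind the grasp point.
Start: joints at [73.344, 18.392, -4.016, 83.108, 1.295, 78.541, -3.26], TCP at [0.195, -0.62, 0.292] pointing down, gripper open.
Joint ranges: [-163.93, 163.93], [-17.29, 119.83], [-79.2, 71.16], [3.27, 140.29], [-89.18, 269.18], [5.43, 117.66], [-154.24, 154.24]. Speed limits (degrees/s): [147.25, 147.25, 180, 180, 180, 180, 180].

INTERFACE

Orientations are given as [roll, pitch, yaw] about the fixed x, y, z axes, in that order (R = Rz(yaw) Ry(pitch) Rx(roll)).
In Python, from cell import * gives the robot as it stands.
- The arm moves only by the tool carry_out, never from a script. Its argument "increments" is text: rows parted by semicolons, each of 7 numbers parted by spaces: the opening, from 0 (shut) to 1 (fully open), then the shift along the tool's x, y, z in m, then the turn, a rotation vector about the tool's x, y, z in degrees. A call has 1 to 20 rows; each row shifts and turns the pose as measured when the row begins, along the tool's axes as they then stand; what a row does not reach is not made up. A row lasts 1/8 s, in which the tool goes at most 62.5 mm and 10.7 degrees, less where a joint would pass 70% of its speed; a pose out of reach is approached as far as the arm can. A call is refused whole if a number of a shift passes 0.0625 or a number of a turn 10.7, either way. A call with a gripper value outside its range is refused whole. The fingers move at their own pace and stop on an object; "force" is the grip in N (left out, the last holds). Time passes only in rows, so rows that do not move let the fingers close. It gives the time, the measured TCP pose, the force and the opening at its end, in the units of the state.
- get_obs(): the state, without advancing time (a new reading comes with each control period).
- read_camera(name): name is "scene" or "top"; returns a dict with "img" (400x640x3 uint8, blue, green, red), "fx", "fy", "cx", "cy" (pixels), "world_from_camera" (4x4, takes a point from camera to world coordinates). Camera axes: x right, y down, z forward; pixel columns grow to the right and rows downward; lengths in m; the calibration is good to about 2 mm. A picture is of the moment at which its call begins. There is no depth.
- sign_off(): hands the job in, once; it reports no verdict.
Trained networks look in a picture, given as the dict that the camera call returned (one of the last four; its "shot" number tells which), for a name from the list of things; names that differ only in an ending like _2 or _b are one class to them, and where a whole thing is asked for, a point or a joint stands for the part that bears it (a point fixed in the world has none). Each returns a list of dicts, best first, with "confidence" (0 to 1); they miss things now and then, are a little off and sometimes report something else, mostly with a low value. They report only what shows in the picture. A call takes as long as a camera call.
- masks_of(target, picture): "pixels" (400x640 bool, what is visible of it) and "bbox" ([left, top, right, bottom] in pixels, round what is visible of it).
The state is a dict: "time_s": time; "qpos": joint angles; "joint_velocities": joint speeds; "effort": joint torques, N m; "tool_pos": TCP position; "tool_rot": TCP orientation; "force": force on the tool from outside, world axes, zero at the start; "wrist_torque": the same for the moment, N m; "grip_width": finger opening in m.
Only numpy, scipy, OpenCV 4.12 (cv2) and the standard library are available. Lean on these libraries where they do the work, as an engineer would, in place of code of your own. Each camera call takes 0.05 s, during which the arm holds its last target.

## Working session

There is one attempt and no reset: what is moved stays moved. The work goes in short steps, Python scripts to look and compute and a tool call to move; the robot and the scene stay as the last step left them, time stands still between calls to the robot, and variables do not carry over. Pictures are saved under pics/ and viewed, and the job is handed in when it is done.

Besides the shell and the picture viewer there is one more tool, called after ">>>" by a JSON object that holds its "api" and its "payload". carry_out: Moves the arm, as the interface text tells. Its arguments: {"type":"object","properties":{"increments":{"type":"string"},"force":{"type":"number"}},"required":["increments"]}

```bash
mkdir -p pics; ls; python3 - <<'E'
from cell import *
import cv2,numpy as np
print(get_obs())
for n in ("scene","top"):
    p=read_camera(n); cv2.imwrite(f"pics/{n}0.png",p["img"]); print(n,p["fx"],p["fy"],p["cx"],p["cy"]); print(np.round(p["world_from_camera"],4).tolist())
    for t in ("tote","tote_grip","tote_corner","tray","fitting0","fitting2","gauge","bung","tape_roll"):
        for m in masks_of(t,p)[:3]: print(t,m["bbox"],round(m["confidence"],2),int(m["pixels"].sum()))
E
```

```text
pics
{'time_s': 0.0, 'qpos': array([73.34566936, 18.4387101 , -4.01598704, 83.17648926,  1.29279159,
       78.53990133, -3.25934023]), 'joint_velocities': array([ 0.04777991, -0.00093937, -0.12267194,  0.07618003, -0.01298785,
        0.12549246,  0.00981404]), 'effort': array([-2.56625881e-04, -4.91290569e+01, -4.04761825e-01, -3.12536860e+01,
       -6.42733625e-02,  4.35307575e-02,  1.66565633e-04]), 'tool_pos': array([ 0.19489426, -0.6196441 ,  0.29115148]), 'tool_rot': array([-1.79890023e+02,  3.49554259e-03,  1.74647700e+01]), 'force': array([ 0.31815449, -0.23106746,  0.24608524]), 'wrist_torque': array([ 0.00131012,  0.05420742, -0.00625887]), 'grip_width': 0.0870991653199633}
scene 505.82189091061394 505.82189091061394 313.82005253205097 196.986456145343
[[0.5603, 0.6071, -0.5635, 1.2451], [0.8283, -0.4047, 0.3876, -0.4732], [0.0073, -0.6839, -0.7296, 0.9127], [0.0, 0.0, 0.0, 1.0]]
tote [167.1, 174.0, 267.5, 285.7] 0.97 6574
tote_grip [170.7, 176.0, 268.1, 280.9] 0.64 6623
tray [334.8, 135.7, 429.9, 205.4] 0.77 3885
fitting0 [226.2, 239.3, 237.7, 252.3] 0.59 105
fitting0 [1
[... 454 characters left out ...]
.0019], [0.0188, -0.0917, -0.9956, 1.0285], [0.0, 0.0, 0.0, 1.0]]
tote [372.1, 157.8, 488.5, 271.0] 0.8 6669
tote_grip [375.9, 154.5, 492.8, 269.9] 0.84 6856
tote_corner [377.9, 161.0, 489.6, 271.7] 0.89 6935
tray [175.3, 165.5, 266.4, 252.6] 0.9 6936
fitting0 [416.4, 191.7, 427.3, 200.0] 0.7 117
fitting0 [434.8, 172.8, 448.3, 187.8] 0.64 145
fitting2 [416.4, 191.7, 427.3, 200.0] 0.7 117
fitting2 [434.8, 172.8, 448.3, 187.8] 0.64 145
gauge [307.9, 79.8, 338.3, 120.2] 0.94 862
gauge [176.9, 166.2, 266.5, 249.3] 0.39 6859
bung [201.0, 90.0, 237.0, 125.1] 0.85 824
bung [450.4, 189.9, 456.1, 197.0] 0.64 41
bung [294.8, 209.0, 327.9, 235.6] 0.29 345
tape_roll [295.3, 208.1, 329.4, 235.3] 0.85 368
```

```bash
python3 - <<'E'
import cv2
a=cv2.imread("pics/top0.png")[140:290,350:510]; cv2.imwrite("pics/top0c.png",cv2.resize(a,None,fx=5,fy=5)[:600,:800] if 0 else cv2.resize(a,(640,600),interpolation=cv2.INTER_CUBIC))
a=cv2.imread("pics/scene0.png")[160:300,150:290]; cv2.imwrite("pics/scene0c.png",cv2.resize(a,(600,600),interpolation=cv2.INTER_CUBIC))
E
```

```text
(no output)
```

View pics/top0.png

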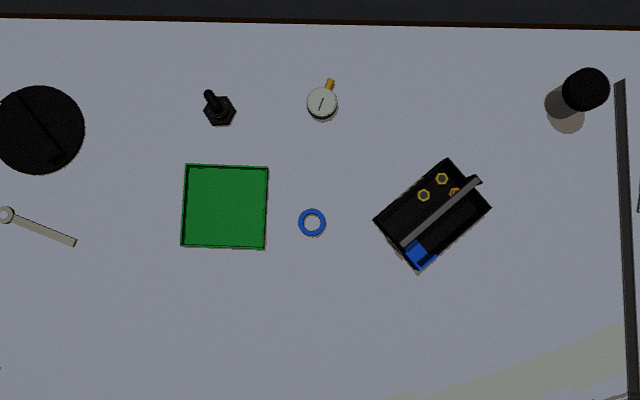

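View pics/scene0.png

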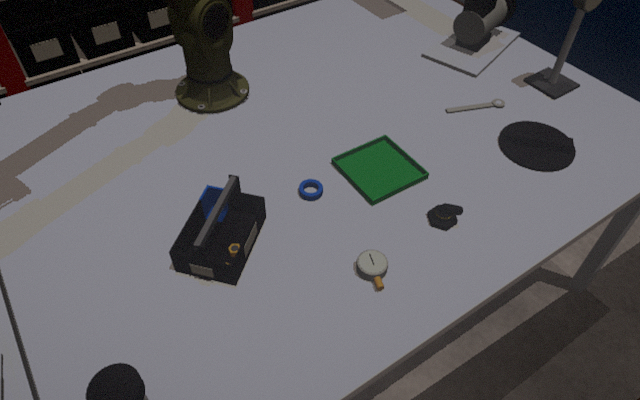

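```bash
sleep 1
```

```text
(no output)
```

View pics/top0c.png

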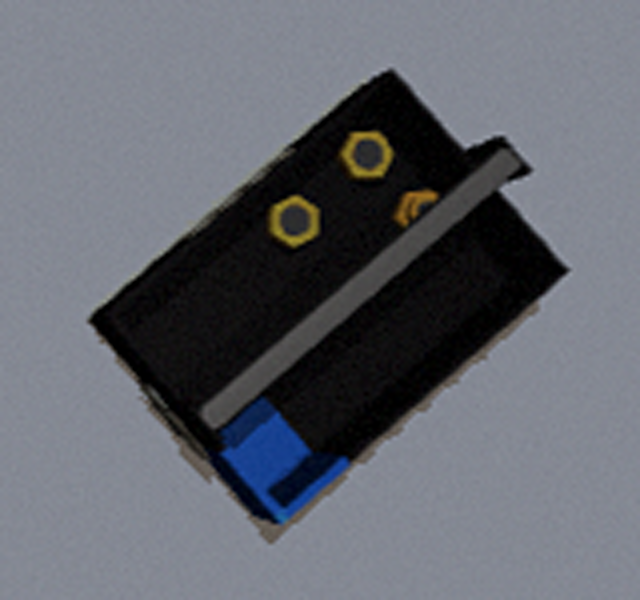

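View pics/scene0c.png

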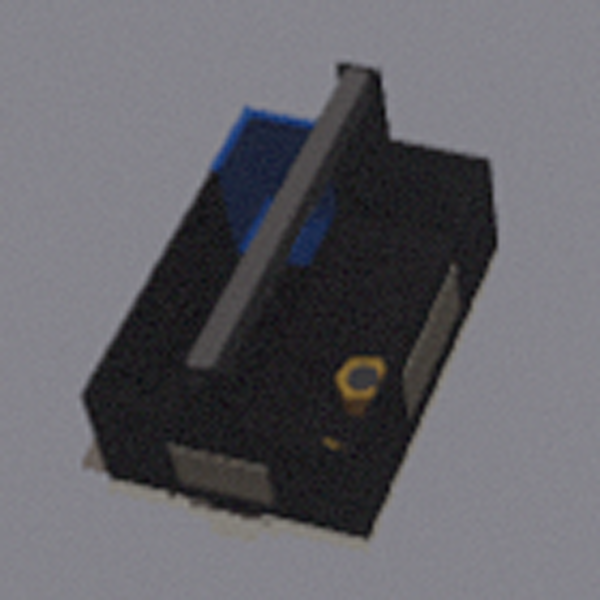

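```bash
cat > h.py <<'E'
from cell import *
import cv2,numpy as np
from scipy.optimize import least_squares
from scipy.spatial.transform import Rotation as Ro
def proj(p,X):
    T=np.linalg.inv(p["world_from_camera"]); c=np.asarray(X)@T[:3,:3].T+T[:3,3]
    return np.c_[p["fx"]*c[:,0]/c[:,2]+p["cx"],p["fy"]*c[:,1]/c[:,2]+p["cy"]]
def ray(p,u,v):
    T=p["world_from_camera"]; d=T[:3,:3]@[(u-p["cx"])/p["fx"],(v-p["cy"])/p["fy"],1]
    return T[:3,3],d
def onz(p,u,v,z):
    o,d=ray(p,u,v); return o+d*(z-o[2])/d[2]
E
python3 - <<'E'
from h import *
t=read_camera("top"); s=read_camera("scene")
c=lambda x,y:(350+x/4,140+y/4); k=lambda x,y:(150+x/4.286,160+y/4.286)
# triangulate bar ends (top face)
for n,a,b in (("-y end",c(512,157),k(202,360)),("+y end",c(212,415),k(362,72))):
    f=lambda X:np.r_[proj(t,[X])[0]-a,proj(s,[X])[0]-b]
    r=least_squares(f,[.5,-.2,.1]); print(n,r.x.round(4),r.fun.round(1))
P=np.array([[0,-.104,.118],[0,.104,.118],[-.07,.1,.07],[-.07,-.1,.07],[.07,-.1,.07],[.07,.1,.07]])
T=np.array([c(512,157),c(212,415),c(278,522),c(568,269),c(390,70),c(92,318)])
S=np.array([k(202,360),k(362,72),k(246,108),k(85,398),(0,0),k(490,160)]); ws=np.array([1,1,1,1,0,1])[:,None]
def f(q,full=0):
    X=P@Ro.from_euler("z",q[3]).as_matrix().T+q[:3]
    return np.r_[(proj(t,X)-T).ravel(),((proj(s,X)-S)*ws).ravel()]
r=least_squares(f,[.5,-.2,0,.7],loss="soft_l1"); print("tote",r.x[:3].round(4),np.degrees(r.x[3]).round(1)); print(f(r.x).reshape(-1,2).round(1).tolist())
m=masks_of("tray",t)[0]["pixels"]; 
rr=cv2.minAreaRect(np.argwhere(m)[:,::-1].astype(np.float32)); print("tray",onz(t,*rr[0],.015).round(3),rr)
E
```

```text
-y end [ 0.6099 -0.3173  0.1219] [-1.3 -0.7 -1.4 -0.2]
+y end [ 0.4814 -0.1681  0.1205] [-1.4 -0.8 -1.9 -0.1]
tote [ 5.439e-01 -2.420e-01 -3.000e-04] 40.8
[[-0.3, -1.4], [-4.1, 2.0], [-0.9, -0.3], [-1.4, 0.3], [-1.3, -1.0], [1.1, -1.6], [-2.2, 2.6], [-1.0, -1.5], [-0.5, 0.4], [-1.6, -0.7], [0.0, 0.0], [-0.4, -0.1]]
tray [0.555 0.201 0.015] ((223.5675506591797, 206.18295288085938), (85.45181274414062, 85.6822738647461), 2.935673475265503)
```

```bash
cat >> h.py <<'E'
def plan(goal,rpy,n,op,cur=None):
    """rows to goal in n equal steps; rotation interpolated as one rotvec"""
    o=get_obs(); p=np.array(o["tool_pos"]); R=Ro.from_euler("xyz",o["tool_rot"],degrees=True)
    G=Ro.from_euler("xyz",rpy,degrees=True); w=(R.inv()*G).as_rotvec(); dp=(np.array(goal)-p)/n
    out=[]
    for i in range(n):
        Ri=R*Ro.from_rotvec(w*i/n); d=Ri.inv().apply(dp); out.append(" ".join([f"{op:g}"]+[f"{x:.4f}" for x in d]+[f"{x:.2f}" for x in np.degrees(w/n)]))
    print("; ".join(out))
E
python3 - <<'E'
from h import *
plan([.545,-.2425,.26],[180,0,130.7],14,1)
E
```

```text
1 0.0319 -0.0182 0.0023 0.00 0.00 -8.09; 1 0.0342 -0.0135 0.0023 0.00 0.00 -8.09; 1 0.0357 -0.0086 0.0023 0.00 0.00 -8.09; 1 0.0366 -0.0035 0.0023 0.00 0.00 -8.09; 1 0.0367 0.0017 0.0023 0.00 0.00 -8.09; 1 0.0361 0.0068 0.0023 0.00 0.00 -8.09; 1 0.0348 0.0119 0.0023 0.00 0.00 -8.09; 1 0.0328 0.0166 0.0023 0.00 0.00 -8.09; 1 0.0301 0.0211 0.0023 0.00 0.00 -8.09; 1 0.0269 0.0251 0.0023 0.00 0.00 -8.09; 1 0.0231 0.0286 0.0023 0.00 0.00 -8.09; 1 0.0188 0.0316 0.0023 0.00 0.00 -8.09; 1 0.0142 0.0339 0.0023 0.00 0.00 -8.09; 1 0.0092 0.0356 0.0023 0.00 0.00 -8.09
```

>>> {"api": "carry_out", "payload": {"increments": "1 0.032 -0.018 0 0 0 -8.1; 1 0.034 -0.0135 0 0 0 -8.1; 1 0.0355 -0.0085 0 0 0 -8.1; 1 0.0365 -0.0035 0 0 0 -8.1; 1 0.0365 0.0015 0 0 0 -8.1; 1 0.036 0.007 0 0 0 -8.1; 1 0.035 0.012 0 0 0 -8.1; 1 0.033 0.0165 0 0 0 -8.1; 1 0.03 0.021 0 0 0 -8.1; 1 0.027 0.025 0 0 0 -8.1; 1 0.023 0.0285 0 0 0 -8.1; 1 0.019 0.0315 0 0 0 -8.1"}}

```text
time_s: 2.65
tool_pos: [0.4922, -0.283, 0.2925]
tool_rot: [-179.9, 0.3, 117.4]
force: [0.2, -0.7, -0.3]
grip_width: 0.0867
```

```bash
python3 - <<'E'
from h import *
o=get_obs(); print(o["time_s"],o["tool_pos"].round(4),o["tool_rot"].round(2),o["qpos"].round(1))
plan([.545,-.2425,.26],[180,0,130.7],5,1)
E
```

```text
2.65 [ 0.4922 -0.283   0.2925] [-179.9     0.27  117.4 ] [ 53.6  10.3 -29.8  94.4   5.5  76.6  50.4]
1 0.0024 0.0131 0.0065 -0.03 0.05 -2.66; 1 0.0018 0.0132 0.0065 -0.03 0.05 -2.66; 1 0.0011 0.0133 0.0065 -0.03 0.05 -2.66; 1 0.0005 0.0133 0.0065 -0.03 0.05 -2.66; 1 -0.0001 0.0133 0.0065 -0.03 0.05 -2.66
```

>>> {"api": "carry_out", "payload": {"increments": "1 0.0025 0.013 0 0 0 -3.5; 1 0.002 0.0135 0 0 0 -3.3; 1 0.001 0.0135 0.005 0 0 -3.3; 1 0 0.0135 0.01 0 0 -3; 1 0 0 0 0 0 0"}}

```text
time_s: 3.28
tool_pos: [0.5364, -0.2485, 0.2758]
tool_rot: [-179.8, 0.2, 131.1]
force: [-1.1, 0.5, -0.1]
grip_width: 0.0869
```

```bash
python3 - <<'E'
from h import *
o=get_obs(); print(o["time_s"],o["tool_pos"].round(4),o["tool_rot"].round(2),o["qpos"].round(1))
plan([.545,-.2425,.159],[180,0,130.7],5,1)
for n in ("scene","top"):
    p=read_camera(n); im=p["img"]
    a=(im[100:300,100:320] if n=="scene" else im[120:300,330:530])
    cv2.imwrite(f"pics/{n}1.png",cv2.resize(a,None,fx=3,fy=3))
E
```

```text
3.275 [ 0.5364 -0.2485  0.2758] [-179.79    0.21  131.12] [ 50.1  14.3 -32.8  92.3   8.3  75.7  57.1]
1 -0.0001 0.0022 0.0234 -0.04 0.04 0.08; 1 -0.0002 0.0021 0.0234 -0.04 0.04 0.08; 1 -0.0002 0.0021 0.0234 -0.04 0.04 0.08; 1 -0.0002 0.0021 0.0234 -0.04 0.04 0.08; 1 -0.0002 0.0021 0.0234 -0.04 0.04 0.08
```

View pics/scene1.png

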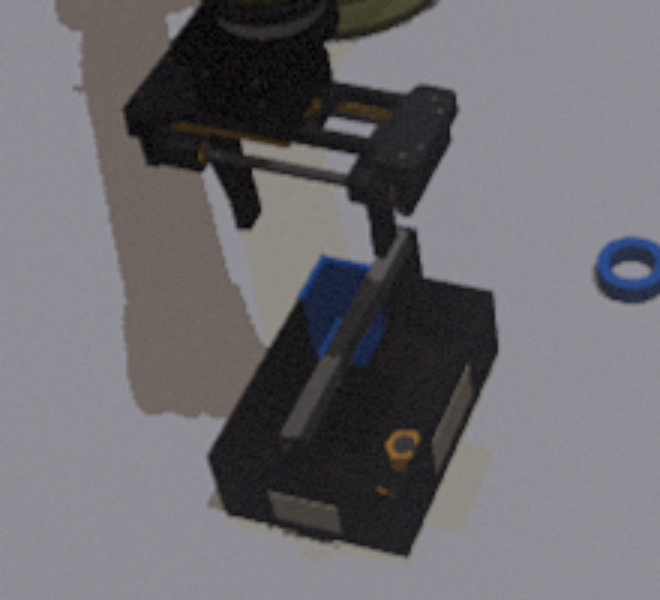

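View pics/top1.png

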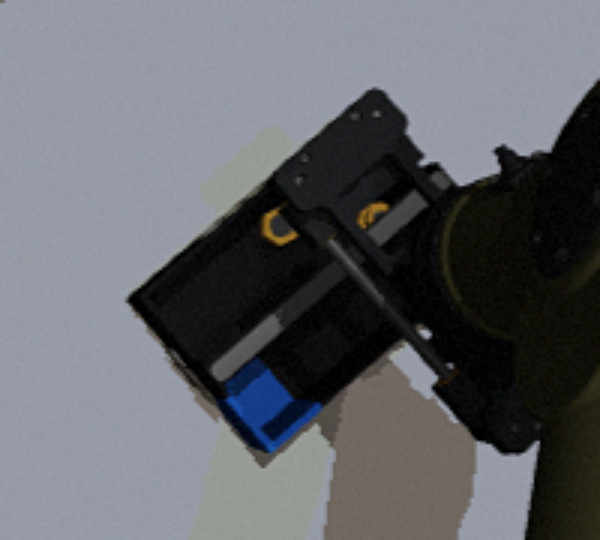

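>>> {"api": "carry_out", "payload": {"increments": "1 0 0.005 0.015 0 0 0; 1 0 0.004 0.025 0 0 0; 1 0 0.003 0.03 0 0 0; 1 0 0.001 0.03 0 0 0; 1 0 0 0.015 0 0 0; 1 0 0 0 0 0 0"}}

```text
time_s: 4.12
tool_pos: [0.5447, -0.244, 0.1559]
tool_rot: [-179.7, 0.3, 130.6]
force: [-0.2, 0.6, 1.0]
grip_width: 0.0871
```

```bash
python3 - <<'E'
from h import *
o=get_obs(); print(o["time_s"],o["tool_pos"].round(4),o["tool_rot"].round(2),o["qpos"].round(1))
plan([.545,-.2425,.159],[180,0,130.7],1,1)
E
```

```text
4.125 [ 0.5447 -0.244   0.1559] [-179.68    0.35  130.65] [ 47.8  20.8 -31.8  99.2  12.6  63.3  52.7]
1 0.0009 0.0011 -0.0031 -0.32 0.35 -0.05
```

>>> {"api": "carry_out", "payload": {"increments": "0 0.001 0.001 -0.003 -0.3 0.3 0; 0 0 0 0 0 0 0; 0 0 0 0 0 0 0; 0 0 0 0 0 0 0; 0 0 0 0 0 0 0; 0 0 0 0 0 0 0; 0 0 0 0 0 0 0; 0 0 0 0 0 0 0", "force": 55}}

```text
time_s: 5.12
tool_pos: [0.5462, -0.2441, 0.1631]
tool_rot: [180.0, 0.4, 130.6]
force: [-4.3, -3.2, 3.1]
grip_width: 0.015
```

>>> {"api": "carry_out", "payload": {"increments": "0 0 0 -0.005 0 0 0; 0 0 0 -0.01 0 0 0; 0 0 0 -0.015 0 0 0; 0 0 0 -0.02 0 0 0; 0 0 0 -0.025 0 0 0; 0 0 0 -0.025 0 0 0; 0 0 0 -0.025 0 0 0; 0 0 0 -0.02 0 0 0; 0 0 0 -0.015 0 0 0; 0 0 0 -0.01 0 0 0; 0 0 0 0 0 0 0"}}

```text
time_s: 6.5
tool_pos: [0.5451, -0.2405, 0.343]
tool_rot: [179.9, 0.3, 130.8]
force: [0.0, -1.5, -3.8]
grip_width: 0.0136
```

```bash
python3 - <<'E'
from h import *
o=get_obs(); print(o["time_s"],o["tool_pos"].round(4),o["tool_rot"].round(2),o["qpos"].round(1),o["force"],o["wrist_torque"],o["grip_width"])
plan([.54,.18,.36],[180,0,130.7],20,0)
for n in ("scene",):
    p=read_camera(n); im=p["img"]
    a=(im[60:300,100:360] if n=="scene" else im[120:300,330:530])
    cv2.imwrite(f"pics/{n}2.png",cv2.resize(a,None,fx=2.5,fy=2.5))
E
```

```text
6.5 [ 0.5451 -0.2405  0.343 ] [179.87   0.27 130.78] [ 49.5  13.1 -33.4  86.    7.2  82.8  56.6] [ 0.04141206 -1.4943797  -3.78675515] [ 0.01943582 -0.0980169  -0.01936858] 0.013568930841593958
0 0.0161 0.0135 -0.0009 0.01 0.01 0.00; 0 0.0161 0.0135 -0.0009 0.01 0.01 0.00; 0 0.0161 0.0135 -0.0009 0.01 0.01 0.00; 0 0.0161 0.0135 -0.0009 0.01 0.01 0.00; 0 0.0161 0.0135 -0.0009 0.01 0.01 0.00; 0 0.0161 0.0135 -0.0009 0.01 0.01 0.00; 0 0.0161 0.0135 -0.0009 0.01 0.01 0.00; 0 0.0161 0.0135 -0.0009 0.01 0.01 0.00; 0 0.0161 0.0135 -0.0009 0.01 0.01 0.00; 0 0.0161 0.0135 -0.0009 0.01 0.01 0.00; 0 0.0161 0.0135 -0.0009 0.01 0.01 0.00; 0 0.0161 0.0135 -0.0009 0.01 0.01 0.00; 0 0.0161 0.0135 -0.0009 0.01 0.01 0.00; 0 0.0161 0.0135 -0.0009 0.01 0.01 0.00; 0 0.0161 0.0135 -0.0009 0.01 0.01 0.00; 0 0.0161 0.0135 -0.0009 0.01 0.01 0.00; 0 0.0161 0.0135 -0.0009 0.01 0.01 0.00; 0 0.0161 0.0135 -0.0009 0.01 0.01 0.00; 0 0.0161 0.0135 -0.0009 0.01 0.01 0.00; 0 0.0161 0.0135 -0.0009 0.01 0.01 0.00
```

View pics/scene2.png

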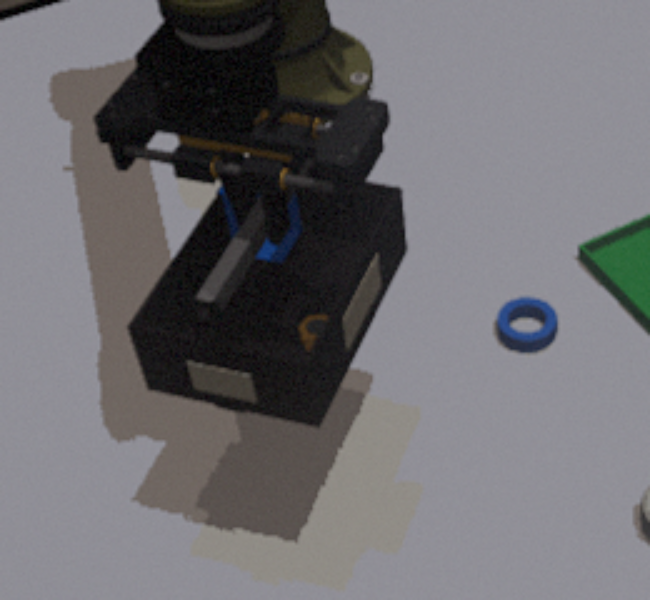

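>>> {"api": "carry_out", "payload": {"increments": "0 0.006 0.005 0 0 0 0; 0 0.011 0.01 0 0 0 0; 0 0.017 0.015 0 0 0 0; 0 0.021 0.019 -0.001 0 0 0; 0 0.025 0.022 -0.001 0 0 0; 0 0.025 0.022 -0.001 0 0 0; 0 0.025 0.022 -0.001 0 0 0; 0 0.025 0.022 -0.001 0 0 0; 0 0.025 0.022 -0.001 0 0 0; 0 0.025 0.022 -0.001 0 0 0; 0 0.025 0.022 -0.001 0 0 0; 0 0.025 0.022 -0.001 0 0 0; 0 0.02 0.018 0 0 0 0; 0 0.015 0.013 0 0 0 0; 0 0.01 0.009 0 0 0 0; 0 0.005 0.004 0 0 0 0; 0 0 0 0 0 0 0"}}

```text
time_s: 8.68
tool_pos: [0.5341, 0.2078, 0.3491]
tool_rot: [180.0, -0.3, 132.3]
force: [0.2, -0.7, -3.2]
grip_width: 0.0135
```

```bash
python3 - <<'E'
from h import *
o=get_obs(); print(o["time_s"],o["tool_pos"].round(4),o["tool_rot"].round(2),o["qpos"].round(1),o["force"],o["wrist_torque"],o["grip_width"])
E
```

```text
8.675 [0.5341 0.2078 0.3491] [179.97  -0.26 132.26] [ 19.4  13.  -50.5  87.9   9.8  83.8  10.9] [ 0.19792915 -0.71545959 -3.18514671] [-0.00316555 -0.05231846 -0.01949436] 0.013463881780458832
```

```bash
python3 - <<'E'
from h import *
o=get_obs(); R=Ro.from_euler("xyz",o["tool_rot"],degrees=True); p=np.array(o["tool_pos"])
for a in (30,35,40):
    G=R*Ro.from_rotvec(np.radians(a)*np.array([-1,-1,0])/2**.5)
    print(a,(p+G.apply([.096,-.066,.159])).round(3),G.as_euler("xyz",degrees=True).round(1), (p+G.apply([[.1,-.07,.163],[-.1,-.07,.163],[.1,.07,.163]])).round(3).tolist())
E
```

```text
30 [0.515 0.231 0.154] [157.8  20.4 128.1] [[0.512, 0.231, 0.148], [0.628, 0.083, 0.218], [0.603, 0.325, 0.198]]
35 [0.532 0.23  0.153] [153.7  23.7 126.6] [[0.53, 0.23, 0.147], [0.639, 0.083, 0.227], [0.616, 0.325, 0.204]]
40 [0.549 0.229 0.154] [149.3  26.8 124.7] [[0.547, 0.229, 0.147], [0.649, 0.082, 0.237], [0.628, 0.324, 0.211]]
```

>>> {"api": "carry_out", "payload": {"increments": "0 0 0 0 -1 -1 0; 0 0 0 0 -2 -2 0; 0 0 0 0 -2.5 -2.5 0; 0 0 0 0 -2.5 -2.5 0; 0 0 0 0 -2.5 -2.5 0; 0 0 0 0 -2.5 -2.5 0; 0 0 0 0 -2 -2 0; 0 0 0 0 -2 -2 0; 0 0 0 0 -1 -1 0; 0 0 0 0 0 0 0"}}

```text
time_s: 9.93
tool_pos: [0.5329, 0.1973, 0.3472]
tool_rot: [161.1, 18.3, 128.3]
force: [0.0, -0.4, -4.0]
grip_width: 0.0136
```

```bash
python3 - <<'E'
from h import *
o=get_obs(); print(o["time_s"],o["tool_pos"].round(4),o["tool_rot"].round(2),o["qpos"].round(1),o["force"],o["wrist_torque"],o["grip_width"])
for n in ("scene","top"):
    p=read_camera(n); im=p["img"]
    a=(im[30:250,250:510] if n=="scene" else im[100:330,130:390])
    cv2.imwrite(f"pics/{n}3.png",cv2.resize(a,None,fx=2.5,fy=2.5))
E
```

```text
9.925 [0.5329 0.1973 0.3472] [161.08  18.34 128.26] [ 24.1  -7.5 -49.6 106.    8.7  56.5  11.5] [ 0.03522272 -0.39271187 -4.02116283] [0.11836435 0.92110238 0.00301475] 0.01361471885767986
```

View pics/scene3.png

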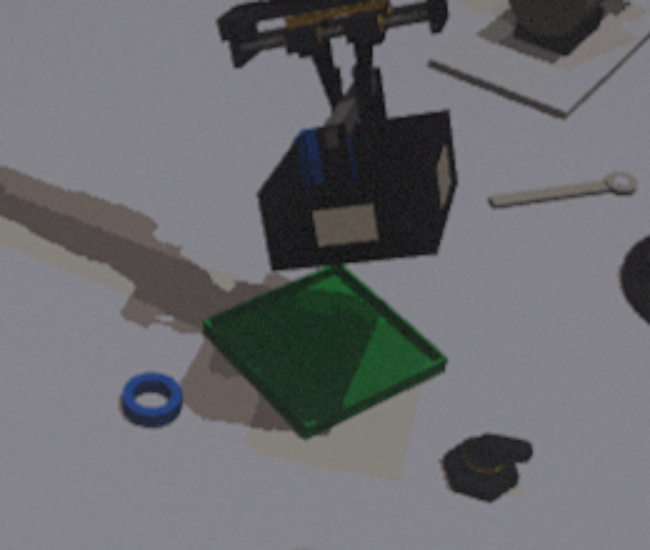

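View pics/top3.png

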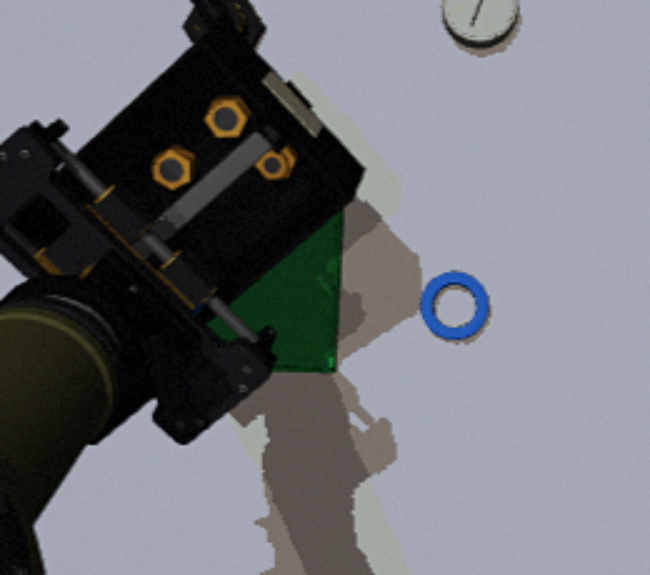

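```bash
cat >> h.py <<'E'
BX=np.array([[sx*.07,sy*.1,z] for z in (0,.07) for sx,sy in((-1,-1),(1,-1),(1,1),(-1,1))])
BAR=np.array([[sx*.007,sy*.1,z] for z in(.098,.118) for sx,sy in((-1,-1),(1,-1),(1,1),(-1,1))])
def tote_pts(o,P,slip=0,gz=.112):
    R=Ro.from_euler("xyz",o["tool_rot"],degrees=True); q=P-np.array([0,0,gz])
    t=np.c_[q[:,1],q[:,0],-q[:,2]]
    t=Ro.from_rotvec([0,np.radians(slip),0]).apply(t)+[0,0,.051]
    return R.apply(t)+np.array(o["tool_pos"])
def overlay(p,o,slip=0):
    im=cv2.resize(p["img"],None,fx=3,fy=3)
    for P,c in((BX,(0,255,255)),(BAR,(255,0,255))):
        q=(proj(p,tote_pts(o,P,slip))*3+1).astype(int)
        for a,b in [(0,1),(1,2),(2,3),(3,0),(4,5),(5,6),(6,7),(7,4),(0,4),(1,5),(2,6),(3,7)]: cv2.line(im,tuple(map(int,q[a])),tuple(map(int,q[b])),c,1)
    return im
E
python3 - <<'E'
from h import *
o=get_obs(); 
s=read_camera("scene"); t=read_camera("top")
for i,sl in enumerate((0,18)):
    a=overlay(s,o,sl)[90:490,960:1360]; b=overlay(t,o,sl)[270:670,390:790]
    cv2.imwrite(f"pics/ov3_{i}.png",np.hstack([a,b]))
E
```

```text
(no output)
```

View pics/ov3_0.png

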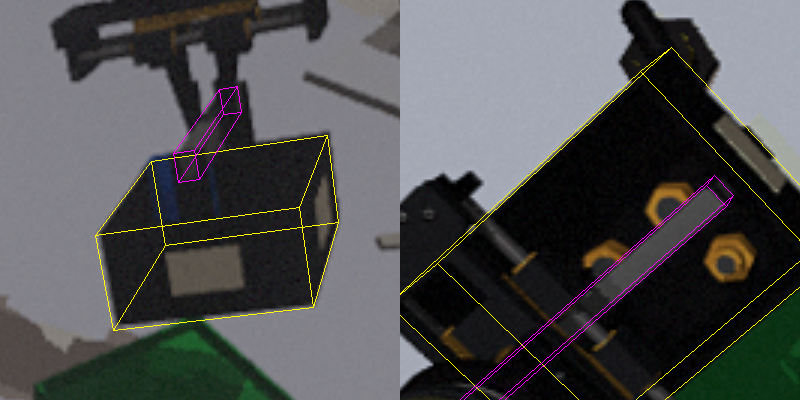

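View pics/ov3_1.png

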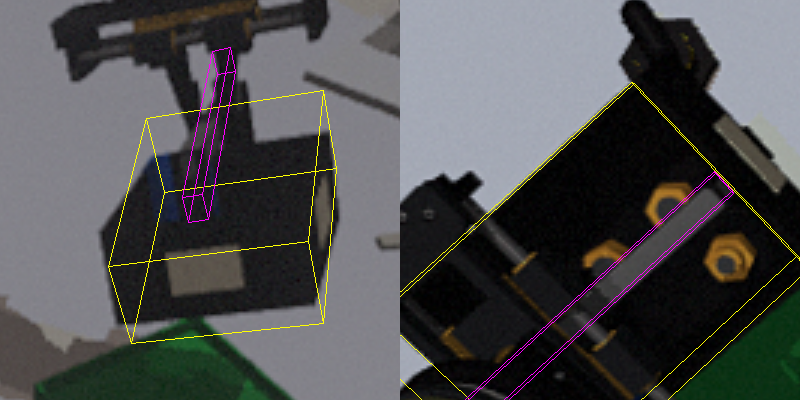

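```bash
python3 - <<'E'
from h import *
o=get_obs(); R=Ro.from_euler("xyz",o["tool_rot"],degrees=True)
n=R.apply([0,0,-1]); print("tilt",np.degrees(np.arccos(n[2])),"down comps",-R.apply([0,-1,0])[2],-R.apply([1,0,0])[2])
G=R*Ro.from_rotvec(np.radians(11)*np.array([-1,-1,0])/2**.5); e=G.as_euler("xyz",degrees=True)
tp=np.array([.568,.185,.345]); print(e,(tp+G.apply([.096,-.066,.159])).round(3))
plan(tp,e,8,0)
E
```

```text
tilt 26.0936848986846 down comps 0.30870299696172265 0.31330791554978643
[151.99776005  25.38917063 124.95083261] [0.574 0.205 0.149]
0 -0.0036 0.0018 0.0022 -0.97 -0.97 -0.00; 0 -0.0036 0.0017 0.0023 -0.97 -0.97 -0.00; 0 -0.0035 0.0017 0.0024 -0.97 -0.97 -0.00; 0 -0.0035 0.0016 0.0025 -0.97 -0.97 -0.00; 0 -0.0035 0.0016 0.0026 -0.97 -0.97 -0.00; 0 -0.0034 0.0016 0.0026 -0.97 -0.97 -0.00; 0 -0.0034 0.0015 0.0027 -0.97 -0.97 -0.00; 0 -0.0033 0.0015 0.0028 -0.97 -0.97 -0.00
```

>>> {"api": "carry_out", "payload": {"increments": "0 -0.0035 0.0015 0.002 -1 -1 0; 0 -0.0035 0.0015 0.0025 -1 -1 0; 0 -0.0035 0.0015 0.0025 -1 -1 0; 0 -0.0035 0.0015 0.0025 -1 -1 0; 0 -0.0035 0.0015 0.0025 -1 -1 0; 0 -0.0035 0.0015 0.0025 -1 -1 0; 0 -0.0035 0.0015 0.0025 -1 -1 0; 0 -0.0035 0.0015 0.0025 -1 -1 0; 0 0 0 0 0 0 0; 0 0 0 0 0 0 0"}}

```text
time_s: 11.38
tool_pos: [0.5694, 0.1831, 0.3445]
tool_rot: [151.1, 26.0, 124.6]
force: [-0.1, -0.5, -4.2]
grip_width: 0.0132
```

```bash
python3 - <<'E'
from h import *
o=get_obs(); print(o["time_s"],o["tool_pos"].round(4),o["tool_rot"].round(2),o["qpos"].round(1),o["force"],o["wrist_torque"],o["grip_width"])
R=Ro.from_euler("xyz",o["tool_rot"],degrees=True)
print("tilt",np.degrees(np.arccos(-R.apply([0,0,1])[2])),(o["tool_pos"]+R.apply([.096,-.066,.159])).round(3))
s=read_camera("scene"); t=read_camera("top")
a=overlay(s,o)[60:560,960:1360]; b=cv2.resize(t["img"],None,fx=3,fy=3)[230:730,360:760]
cv2.imwrite("pics/ov4.png",np.hstack([a,b]))
E
```

```text
11.375 [0.5694 0.1831 0.3445] [151.14  25.98 124.58] [ 26.   -9.9 -50.3 111.4  15.5  42.3   6.8] [-0.13866493 -0.46372031 -4.15231241] [ 0.05439127  1.23173064 -0.03748418] 0.013175869634260599
tilt 38.06469100306562 [0.579 0.203 0.149]
```

View pics/ov4.png

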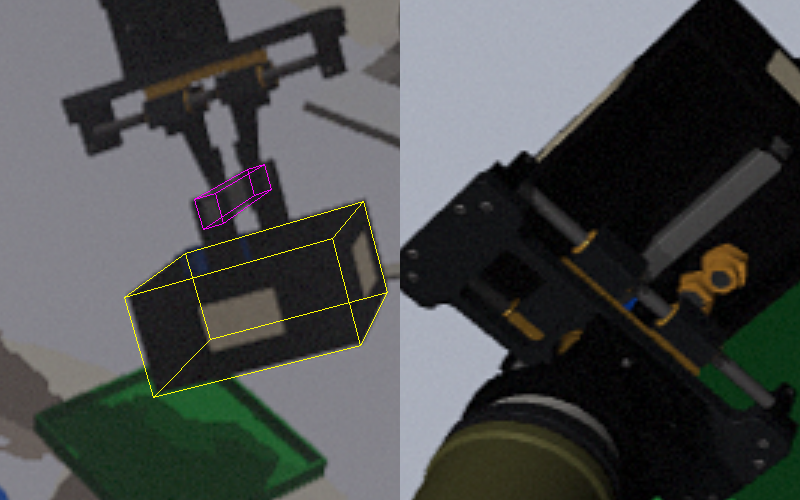

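>>> {"api": "carry_out", "payload": {"increments": "0 0 0 0 0 0 0; 0 0 0 0 0 0 0; 0 0 0 0 0 0 0; 0 0 0 0 0 0 0; 0 0 0 0 0 0 0; 0 0 0 0 0 0 0"}}

```text
time_s: 12.22
tool_pos: [0.5695, 0.1834, 0.3448]
tool_rot: [151.1, 26.0, 124.6]
force: [1.0, -0.3, -3.7]
grip_width: 0.0137
```

```bash
python3 - <<'E'
from h import *
o=get_obs(); print(o["time_s"],o["tool_pos"].round(4),o["qpos"].round(1),o["force"],o["wrist_torque"])
R=Ro.from_euler("xyz",o["tool_rot"],degrees=True)
print("tilt",np.degrees(np.arccos(-R.apply([0,0,1])[2])),(o["tool_pos"]+R.apply([.096,-.066,.159])).round(3))
t=read_camera("top"); a=cv2.resize(t["img"],None,fx=3,fy=3)[230:730,360:760]
t=read_camera("top"); b=overlay(t,o)[230:730,360:760]
cv2.imwrite("pics/top5.png",np.hstack([a,b]))
E
```

```text
12.225 [0.5695 0.1834 0.3448] [ 26.   -9.9 -50.3 111.4  15.5  42.3   6.8] [ 1.02791772 -0.31248017 -3.68717422] [0.07114629 1.25947165 0.04391438]
tilt 38.067217054602835 [0.579 0.204 0.149]
```

View pics/top5.png

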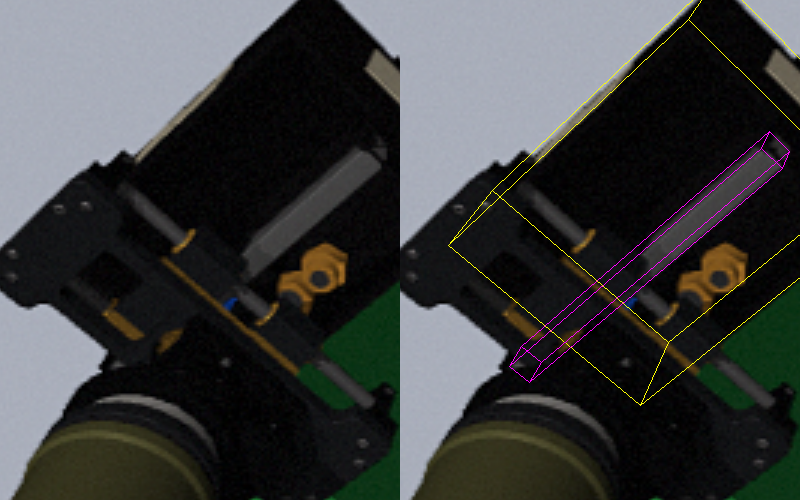

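```bash
cat >> h.py <<'E'
def to_tote(p,o,u,v,h=.012,gz=.112):
    R=Ro.from_euler("xyz",o["tool_rot"],degrees=True); c,d=ray(p,u,v)
    a=R.inv().apply(c-o["tool_pos"])-[0,0,.051]; b=R.inv().apply(d)
    f=lambda q:np.array([q[1],q[0],-q[2]])
    a=f(a)+[0,0,gz]; b=f(b); return a+b*(h-a[2])/b[2]
E
python3 - <<'E'
from h import *
o=get_obs(); t=read_camera("top")
for x,y in((325,270),(293,290),(231,300)):
    print(to_tote(t,o,(360+x)/3,(230+y)/3,.015).round(3))
print(proj(t,tote_pts(o,np.array([[-.066,.096,.004],[-.066,.096,.07]])))*3-[360,230])
for n in ("fitting0","fitting2"):
  for m in masks_of(n,t): print(n,m["bbox"],m["confidence"])
E
```

```text
[-0.054  0.025  0.015]
[-0.051  0.05   0.015]
[-0.031  0.085  0.015]
[[265.85909728 337.30540343]
 [238.46915828 396.62900345]]
fitting0 [222.7, 159.6, 237.6, 172.2] 0.74
fitting2 [222.7, 159.6, 237.6, 172.2] 0.74
```

>>> {"api": "carry_out", "payload": {"increments": "0 0 0 0 4 0 0; 0 0 0 0 6 0 0; 0 0 0 0 7 0 0; 0 0 0 0 7 0 0; 0 0 0 0 5 0 0"}}

```text
time_s: 13.1
tool_pos: [0.5707, 0.1819, 0.3462]
tool_rot: [-179.5, 26.0, 124.0]
force: [0.5, 0.6, -3.9]
grip_width: 0.0136
```

```bash
cat > look.py <<'E'
from h import *
import sys
o=get_obs(); print(o["time_s"],o["tool_pos"].round(4),o["tool_rot"].round(1),o["qpos"].round(1),o["force"].round(1),o["wrist_torque"].round(2),o["grip_width"])
R=Ro.from_euler("xyz",o["tool_rot"],degrees=True)
print("tilt",np.degrees(np.arccos(-R.apply([0,0,1])[2])),"-x,+y down",-R.apply([0,-1,0])[2],-R.apply([1,0,0])[2],"corner",(o["tool_pos"]+R.apply([.096,-.066,.159])).round(3))
t=read_camera("top"); s=read_camera("scene")
c=proj(t,tote_pts(o,np.zeros((1,3))))[0]*3; d=proj(s,tote_pts(o,np.zeros((1,3))))[0]*3
def crop(im,c):
    im=cv2.resize(im,None,fx=3,fy=3,interpolation=cv2.INTER_CUBIC)
    x=int(min(max(c[0]-200,0),1520)); y=int(min(max(c[1]-250,0),700)); print("off",x,y); return im[y:y+500,x:x+400]
im=np.hstack([crop(t["img"],c),crop(s["img"],d)])
cv2.imwrite(f"pics/{sys.argv[1]}.png",cv2.convertScaleAbs(im,alpha=1.6,beta=10))
E
python3 look.py l6
```

```text
13.1 [0.5707 0.1819 0.3462] [-179.5   26.   124. ] [ 16.6  17.5 -59.9  90.1  40.8  87.1 -13.1] [ 0.5  0.6 -3.9] [0.94 0.38 0.03] 0.013579972463260415
tilt 26.03484663783428 -x,+y down -0.007993153305990597 0.4388449140373899 corner [0.505 0.158 0.162]
off 545 259
off 921 150
```

View pics/l6.png

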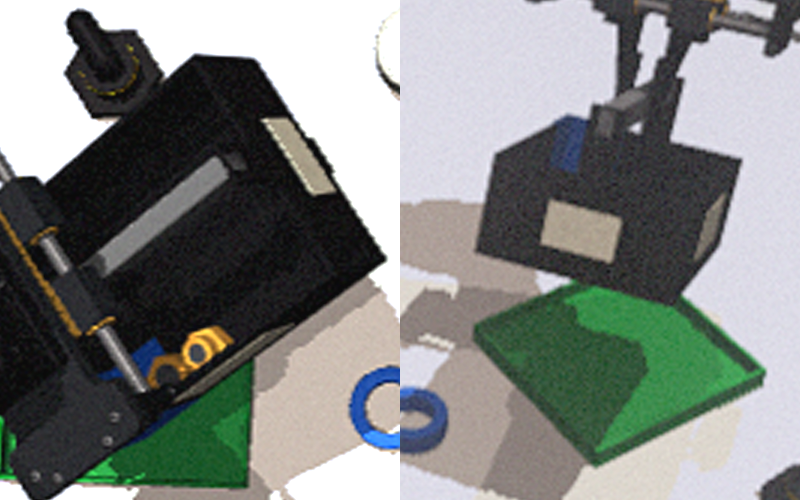

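>>> {"api": "carry_out", "payload": {"increments": "0 0 0 0 7 0 0; 0 0 0 0 7 0 0; 0 0 0 0 5 0 0; 0 0 0 0 2 0 0"}}

```text
time_s: 13.7
tool_pos: [0.5736, 0.1828, 0.3461]
tool_rot: [-159.1, 25.8, 123.8]
force: [0.3, -0.3, -4.1]
grip_width: 0.0134
```

```bash
python3 look.py l7
```

```text
13.7 [0.5736 0.1828 0.3461] [-159.1   25.8  123.8] [  3.2  31.8 -53.3  75.3  44.4 111.7 -16.1] [ 0.3 -0.3 -4.1] [ 1.27 -0.47  0.01] 0.013390880856355952
tilt 32.770514341074275 -x,+y down -0.32149978167862514 0.4354504877289911 corner [0.457 0.144 0.192]
off 585 337
off 854 119
```

View pics/l7.png

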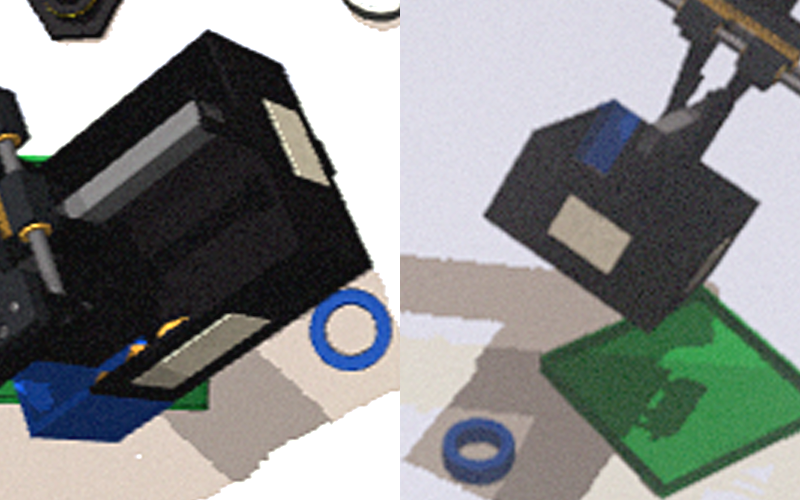

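>>> {"api": "carry_out", "payload": {"increments": "0 0 0 0 2 0 0; 0 0 0 0 0 0 0; 0 0 0 0 0 0 0"}}

```text
time_s: 14.18
tool_pos: [0.5732, 0.1821, 0.348]
tool_rot: [-157.3, 25.9, 123.7]
force: [0.5, -1.5, -3.9]
grip_width: 0.0138
```

```bash
python3 look.py l8
```

```text
14.175 [0.5732 0.1821 0.348 ] [-157.3   25.9  123.7] [  2.2  32.6 -52.4  74.   44.3 113.6 -16.1] [ 0.5 -1.5 -3.9] [ 1.52 -0.39 -0.15] 0.013774079653414272
tilt 33.90978739795729 -x,+y down -0.3468739063508455 0.43693966410363316 corner [0.453 0.142 0.197]
off 589 345
off 847 113
```

View pics/l8.png

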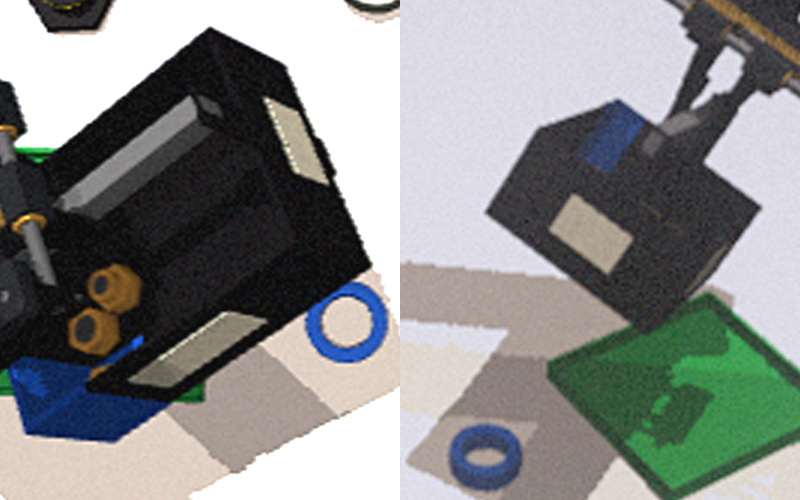

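>>> {"api": "carry_out", "payload": {"increments": "0 0 0 0 -7 0 0; 0 0 0 0 -8 0 0; 0 0 0 0 -8 0 0; 0 0 0 0 -8 0 0; 0 0 0 0 -7 0 0; 0 0 0 0 -5 0 0; 0 0 0 0 -3 0 0; 0 0 0 0 0 0 0; 0 0 0 0 0 0 0; 0 0 0 0 0 0 0; 0 0 0 0 0 0 0"}}

```text
time_s: 15.65
tool_pos: [0.5662, 0.1812, 0.341]
tool_rot: [156.9, 26.2, 124.2]
force: [0.4, 0.6, -4.2]
grip_width: 0.0132
```

```bash
python3 look.py l9
```

```text
15.65 [0.5662 0.1812 0.341 ] [156.9  26.2 124.2] [ 35.3  -7.2 -61.4 107.9  19.3  49.7   3.1] [ 0.4  0.6 -4.2] [ 0.27  1.13 -0.  ] 0.013170441840673485
tilt 34.35501397958565 -x,+y down 0.35201519869396874 0.4410682715342013 corner [0.562 0.191 0.144]
off 477 179
off 1007 158
```

View pics/l9.png

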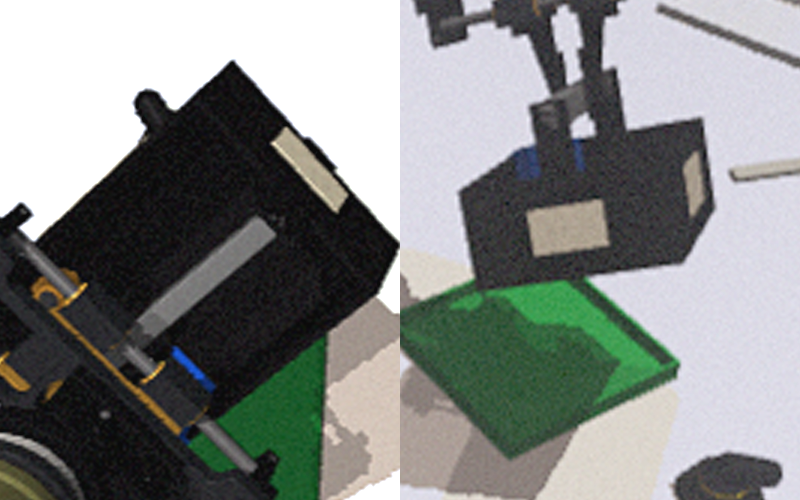

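```bash
python3 - <<'E'
from h import *
o=get_obs(); t=read_camera("top")
for x,y in((55,285),(195,370)): print(to_tote(t,o,(477+x)/3,(179+y)/3,.012).round(3))
im=cv2.resize(t["img"],None,fx=6,fy=6,interpolation=cv2.INTER_CUBIC)[2*(179+180):2*(179+480),2*477:2*777]
cv2.imwrite("pics/z9.png",cv2.convertScaleAbs(im,alpha=2.2,beta=15))
E
```

```text
[0.041 0.082 0.012]
[-0.052  0.054  0.012]
```

View pics/z9.png

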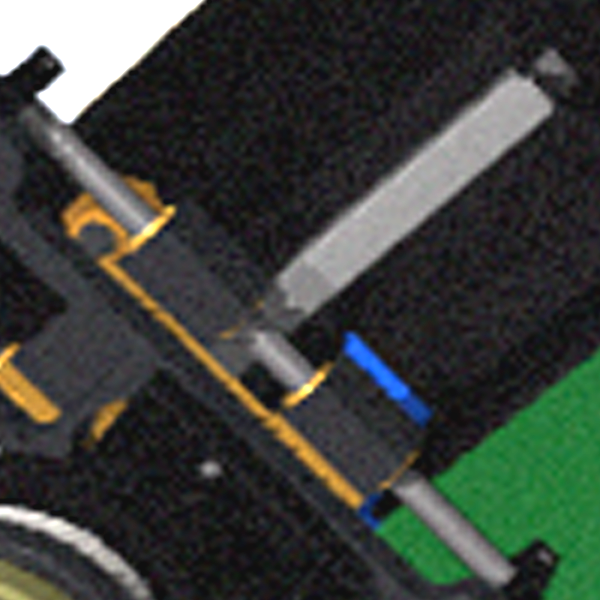

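>>> {"api": "carry_out", "payload": {"increments": "0 0 0 0 -3 0 0; 0 0 0 0 -3 0 0; 0 0 0 0 -2 0 0; 0 0 0 0 0 0 0; 0 0 0 0 0 0 0"}}

```text
time_s: 16.42
tool_pos: [0.566, 0.1815, 0.3402]
tool_rot: [148.9, 26.1, 124.3]
force: [0.0, 0.4, -2.9]
grip_width: 0.0133
```

```bash
python3 look.py l10
```

```text
16.425 [0.566  0.1815 0.3402] [148.9  26.1 124.3] [ 31.6 -13.1 -53.5 113.6   9.8  38.4  11.3] [ 0.   0.4 -2.9] [0.06 1.3  0.05] 0.013312536792886595
tilt 39.7489493255565 -x,+y down 0.46405067109174586 0.4399104241923157 corner [0.581 0.205 0.145]
off 448 152
off 1038 151
```

View pics/l10.png

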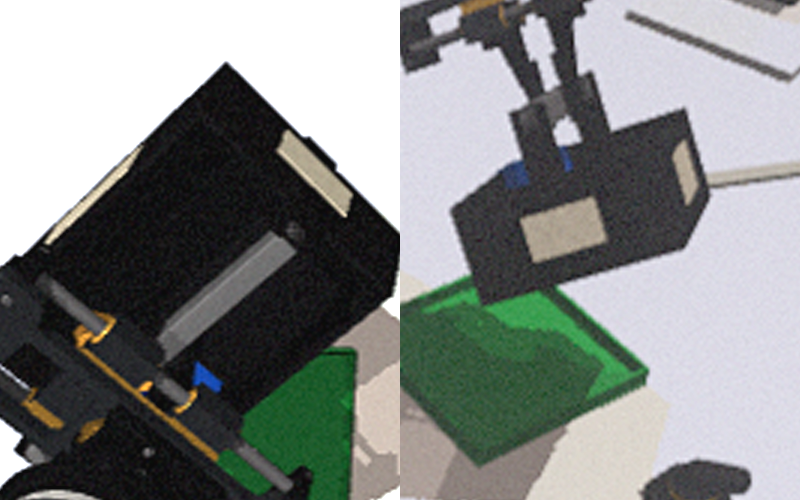

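```bash
python3 - <<'E'
from h import *
o=get_obs(); t=read_camera("top")
for x,y in((95,325),(147,387)): print(to_tote(t,o,(448+x)/3,(152+y)/3,.012).round(3))
im=cv2.resize(t["img"],None,fx=6,fy=6,interpolation=cv2.INTER_CUBIC)[2*(152+220):2*(152+480),2*448:2*748]
cv2.imwrite("pics/z10.png",cv2.convertScaleAbs(im,alpha=2.2,beta=15))
E
```

```text
[0.01  0.08  0.012]
[-0.039  0.09   0.012]
```

View pics/z10.png

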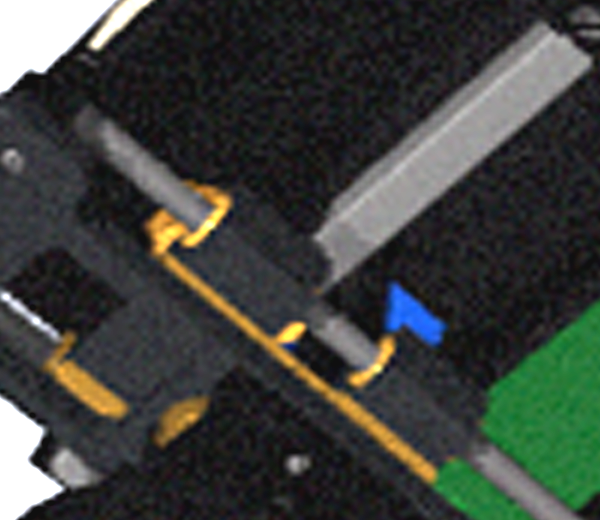

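>>> {"api": "carry_out", "payload": {"increments": "0 0 0 0 0 5 0; 0 0 0 0 0 7 0; 0 0 0 0 0 8 0; 0 0 0 0 0 8 0"}}

```text
time_s: 17.08
tool_pos: [0.5656, 0.1834, 0.341]
tool_rot: [152.4, 1.2, 139.1]
force: [-0.2, 0.4, -4.1]
grip_width: 0.0133
```

```bash
python3 look.py l11
```

```text
17.075 [0.5656 0.1834 0.341 ] [152.4   1.2 139.1] [ 23.2  -2.1 -35.  104.2 -20.1  55.9  45.5] [-0.2  0.4 -4.1] [-0.9   0.55 -0.06] 0.013320563316535404
tilt 27.586719386007417 -x,+y down 0.46263333958122516 0.020574386939788775 corner [0.506 0.255 0.168]
off 351 244
off 1047 104
```

View pics/l11.png

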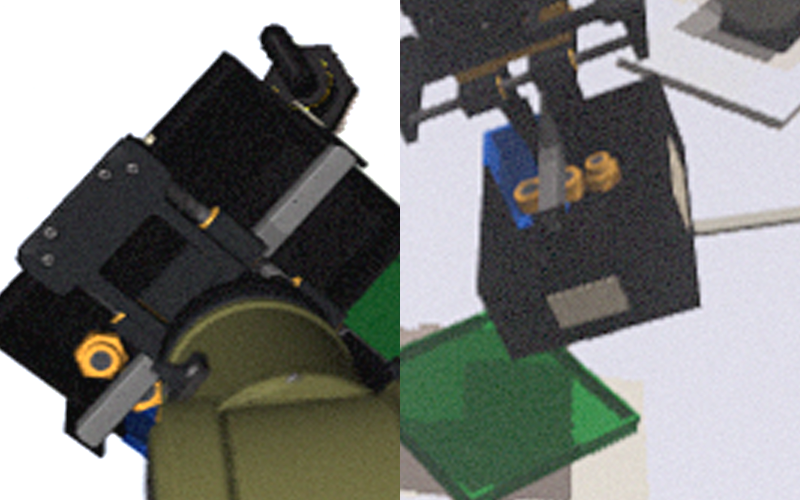

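>>> {"api": "carry_out", "payload": {"increments": "0 0 0 0 0 7 0; 0 0 0 0 0 7 0; 0 0 0 0 0 5 0; 0 0 0 0 0 2 0"}}

```text
time_s: 17.68
tool_pos: [0.5688, 0.1802, 0.3397]
tool_rot: [151.4, -16.8, 148.6]
force: [-0.3, 0.1, -4.2]
grip_width: 0.0132
```

```bash
python3 look.py l12
```

```text
17.675 [0.5688 0.1802 0.3397] [151.4 -16.8 148.6] [ 25.    9.7 -33.   95.3 -28.4  72.2  54.8] [-0.3  0.1 -4.2] [-1.35 -0.2   0.01] 0.013234021113697755
tilt 32.79177735972732 -x,+y down 0.45802290262616874 -0.2890192382890024 corner [0.457 0.269 0.204]
off 294 314
off 1040 56
```

View pics/l12.png

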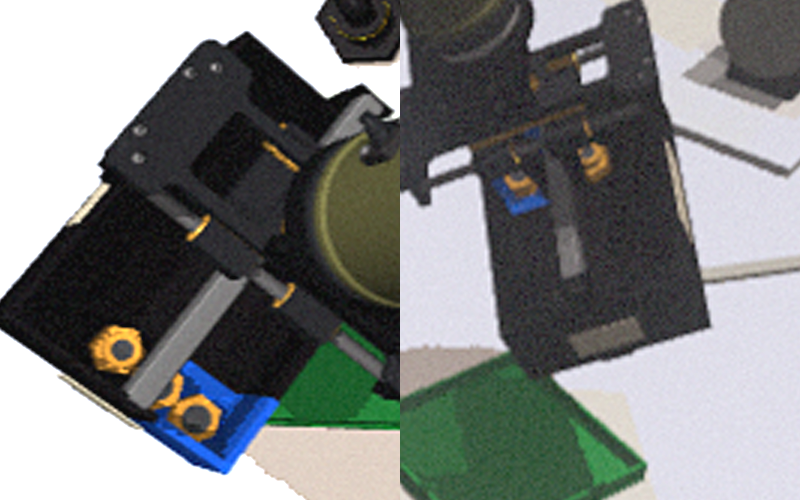

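>>> {"api": "carry_out", "payload": {"increments": "0 0 0 0 0 1 0; 0 0 0 0 0 0 0"}}

```text
time_s: 18.02
tool_pos: [0.5679, 0.1816, 0.3403]
tool_rot: [151.3, -17.5, 149.2]
force: [-0.0, -0.4, -4.1]
grip_width: 0.0137
```

```bash
python3 look.py l13
```

```text
18.025 [0.5679 0.1816 0.3403] [151.3 -17.5 149.2] [ 25.   10.1 -33.   94.9 -28.6  72.9  55.1] [-0.  -0.4 -4.1] [-1.28 -0.25 -0.02] 0.013679707917269872
tilt 33.22609019193098 -x,+y down 0.4581171417835767 -0.30061857192505703 corner [0.455 0.271 0.206]
off 289 319
off 1040 52
```

View pics/l13.png

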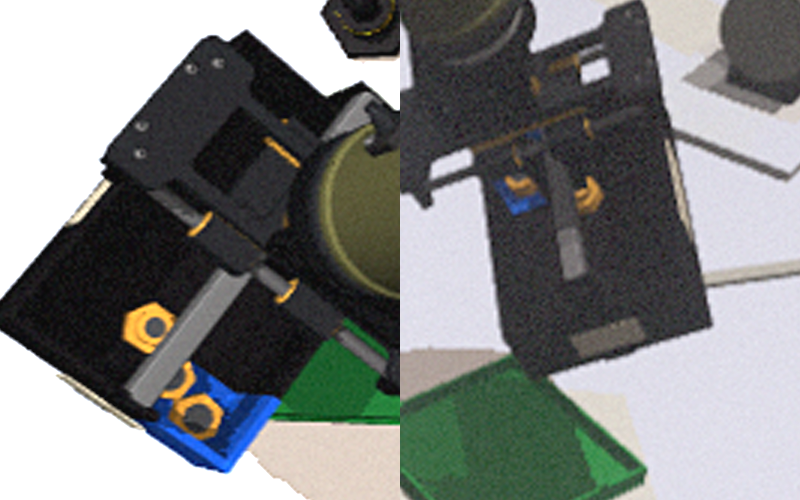

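```bash
python3 - <<'E'
from h import *
o=get_obs(); t=read_camera("top")
for x,y in((153,327),(178,378),(198,415)): print(to_tote(t,o,(289+x)/3,(319+y)/3,.018).round(3))
im=cv2.resize(t["img"],None,fx=6,fy=6,interpolation=cv2.INTER_CUBIC)[2*(319+220):2*(319+480),2*289:2*589]
cv2.imwrite("pics/z13.png",cv2.convertScaleAbs(im,alpha=2.2,beta=15))
E
```

```text
[-0.004  0.054  0.018]
[-0.032  0.069  0.018]
[-0.054  0.079  0.018]
```

View pics/z13.png

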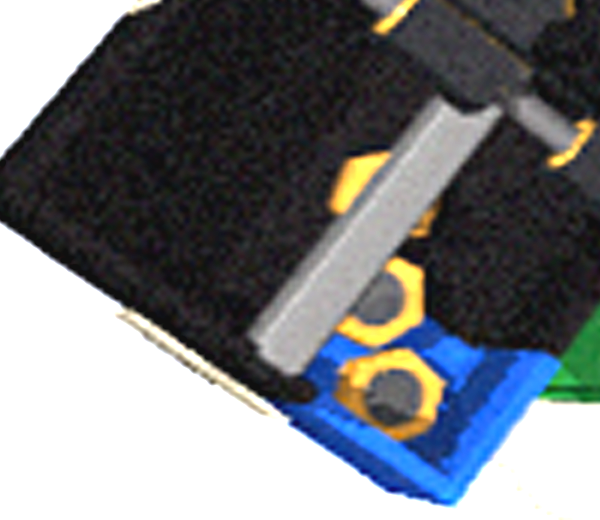

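>>> {"api": "carry_out", "payload": {"increments": "0 0 0 0 0 -9 0; 0 0 0 0 0 -10 0; 0 0 0 0 0 -9 0"}}

```text
time_s: 18.55
tool_pos: [0.5687, 0.1799, 0.3393]
tool_rot: [152.4, 7.7, 135.5]
force: [-0.4, 0.6, -5.0]
grip_width: 0.0134
```

```bash
python3 look.py l14
```

```text
18.55 [0.5687 0.1799 0.3393] [152.4   7.7 135.5] [ 21.5  -4.9 -35.7 106.8 -13.8  50.3  38.9] [-0.4  0.6 -5. ] [-0.65  0.85  0.06] 0.01339670006150389
tilt 28.53850199725442 -x,+y down 0.4585957719132566 0.1339187128349636 corner [0.528 0.241 0.156]
off 383 215
off 1045 126
```

View pics/l14.png

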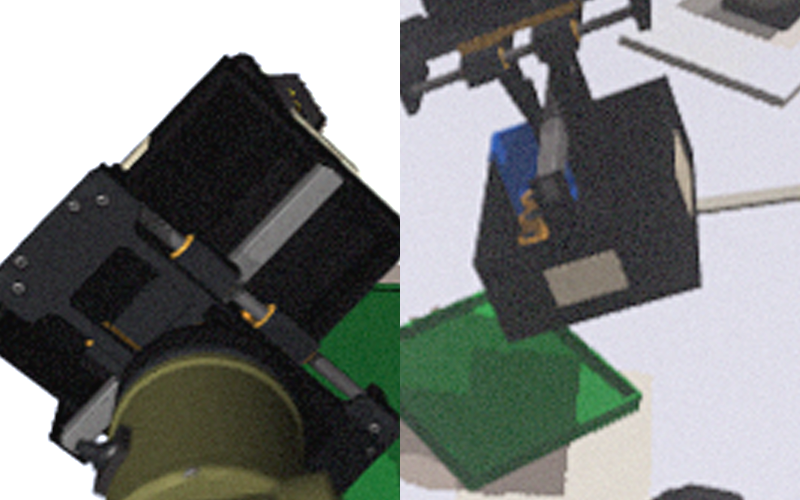

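>>> {"api": "carry_out", "payload": {"increments": "0 0 0 0 0 -7 0; 0 0 0 0 0 -5 0; 0 0 0 0 0 -2 0; 0 0 0 0 0 0 0; 0 0 0 0 0 0 0"}}

```text
time_s: 19.27
tool_pos: [0.5648, 0.1814, 0.3363]
tool_rot: [151.5, 19.1, 129.0]
force: [-0.2, -0.7, -4.6]
grip_width: 0.0139
```

```bash
python3 look.py l15
```

```text
19.275 [0.5648 0.1814 0.3363] [151.5  19.1 129. ] [ 22.3  -9.4 -42.3 111.5   1.8  42.4  21.4] [-0.2 -0.7 -4.6] [-0.16  1.05 -0.  ] 0.01387462540188704
tilt 33.883658279950595 -x,+y down 0.45139932520108744 0.3271914006903485 corner [0.557 0.22  0.143]
off 426 182
off 1037 147
```

View pics/l15.png

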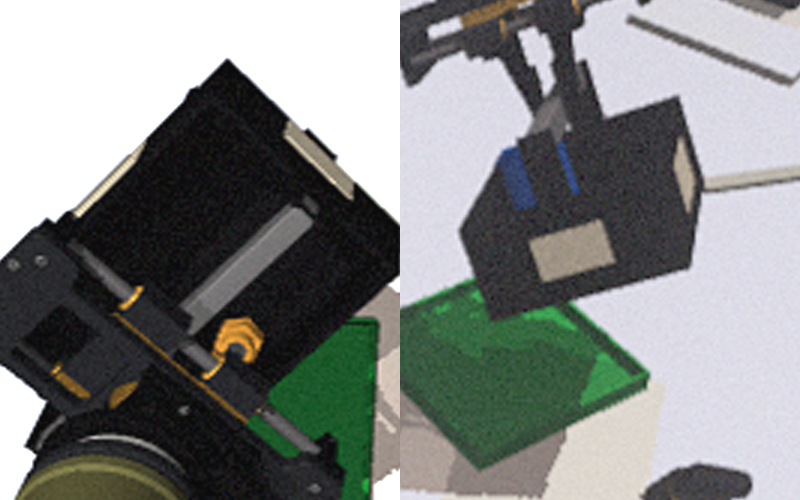

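>>> {"api": "carry_out", "payload": {"increments": "0 0 0 0 0 -4 0; 0 0 0 0 0 -3 0; 0 0 0 0 0 0 0; 0 0 0 0 0 0 0; 0 0 0 0 0 0 0; 0 0 0 0 0 0 0"}}

```text
time_s: 20.12
tool_pos: [0.5663, 0.1791, 0.3363]
tool_rot: [150.0, 24.9, 125.0]
force: [0.2, 0.2, -4.9]
grip_width: 0.0138
```

```bash
python3 look.py l16
```

```text
20.125 [0.5663 0.1791 0.3363] [150.   24.9 125. ] [ 24.9 -10.8 -47.8 113.2  12.2  39.8   9.8] [ 0.2  0.2 -4.9] [0.06 1.23 0.01] 0.013766086430237225
tilt 38.211650938723984 -x,+y down 0.45286058717574507 0.4213595701271493 corner [0.576 0.204 0.141]
off 452 160
off 1032 157
```

View pics/l16.png

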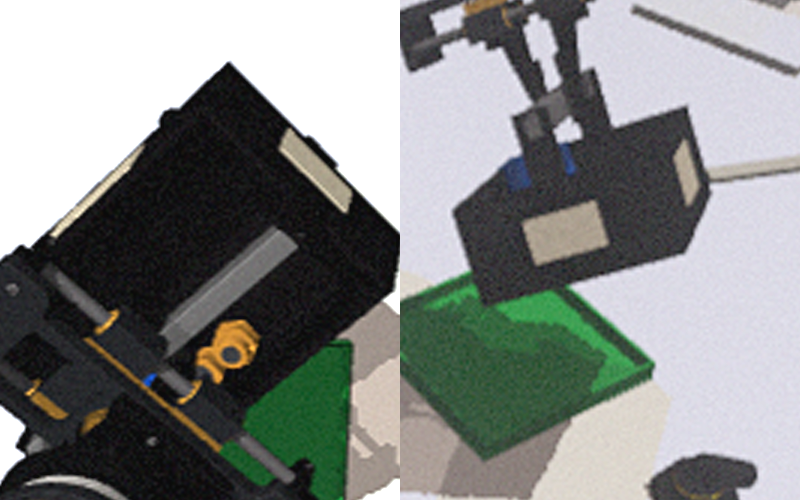

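>>> {"api": "carry_out", "payload": {"increments": "0 0 0 0 8 0 0; 0 0 0 0 9 0 0; 0 0 0 0 10 0 0; 0 0 0 0 9 0 0; 0 0 0 0 7 0 0; 0 0 0 0 4 0 0"}}

```text
time_s: 20.98
tool_pos: [0.5698, 0.1779, 0.3355]
tool_rot: [-162.3, 24.7, 124.2]
force: [0.2, 0.1, -3.7]
grip_width: 0.0135
```

```bash
python3 look.py l17
```

```text
20.975 [0.5698 0.1779 0.3355] [-162.3   24.7  124.2] [  6.7  29.6 -55.4  79.2  43.5 106.8 -15.7] [ 0.2  0.1 -3.7] [ 1.25 -0.35 -0.01] 0.013548845829205345
tilt 30.080917621479244 -x,+y down -0.2756239799057609 0.41863526698042275 corner [0.46  0.142 0.176]
off 587 334
off 856 136
```

View pics/l17.png

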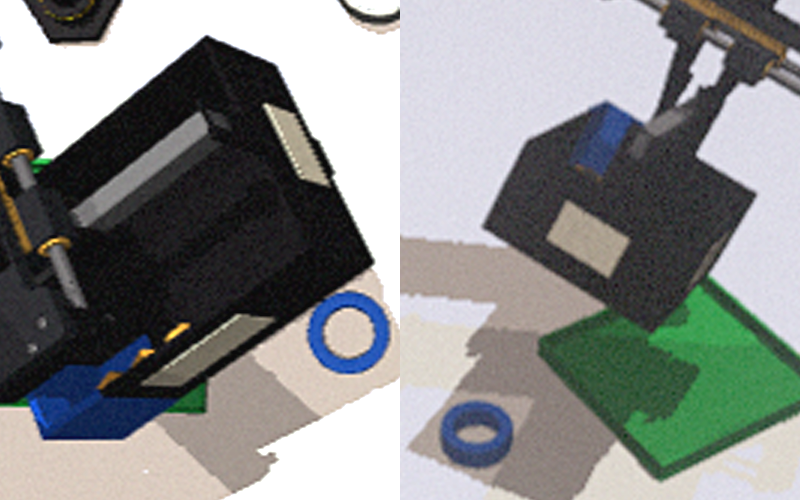

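>>> {"api": "carry_out", "payload": {"increments": "0 0 0 0 2 0 0; 0 0 0 0 0 0 0"}}

```text
time_s: 21.32
tool_pos: [0.5707, 0.1779, 0.3351]
tool_rot: [-160.6, 24.7, 124.1]
force: [-0.2, 0.4, -3.1]
grip_width: 0.0134
```

```bash
python3 look.py l18
```

```text
21.325 [0.5707 0.1779 0.3351] [-160.6   24.7  124.1] [  5.7  30.8 -54.8  77.9  43.7 108.7 -15.8] [-0.2  0.4 -3.1] [ 1.2  -0.37 -0.03] 0.013434936917609384
tilt 31.03311702478721 -x,+y down -0.3019551496397066 0.41784902493776094 corner [0.456 0.141 0.179]
off 590 340
off 851 134
```

View pics/l18.png

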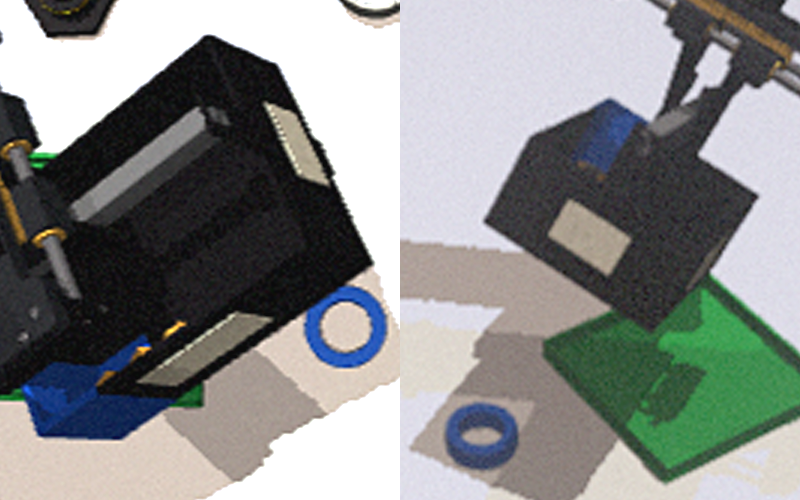

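>>> {"api": "carry_out", "payload": {"increments": "0 0 0 0 2 0 0; 0 0 0 0 1 0 0"}}

```text
time_s: 21.68
tool_pos: [0.5701, 0.1774, 0.337]
tool_rot: [-157.6, 24.8, 124.0]
force: [0.2, 0.4, -4.3]
grip_width: 0.0131
```

```bash
python3 look.py l19
```

```text
21.675 [0.5701 0.1774 0.337 ] [-157.6   24.8  124. ] [  4.1  32.4 -53.7  75.8  43.8 112.  -16. ] [ 0.2  0.4 -4.3] [ 1.26 -0.45 -0.01] 0.013101638774783032
tilt 32.94577351203934 -x,+y down -0.34589629283705614 0.4196703353679005 corner [0.449 0.139 0.186]
off 595 352
off 841 125
```

View pics/l19.png

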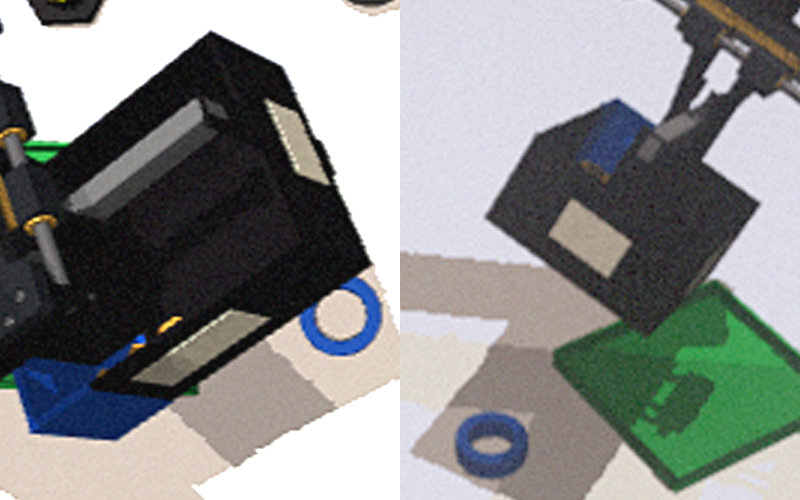

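>>> {"api": "carry_out", "payload": {"increments": "0 0 0 0 0 0 0"}}

```text
time_s: 21.9
tool_pos: [0.5702, 0.1779, 0.3367]
tool_rot: [-157.6, 24.8, 124.0]
force: [-0.8, 0.3, -4.1]
grip_width: 0.0136
```

```bash
python3 look.py l20
```

```text
21.9 [0.5702 0.1779 0.3367] [-157.6   24.8  124. ] [  4.   32.5 -53.7  75.8  43.8 112.  -16. ] [-0.8  0.3 -4.1] [ 1.21 -0.45  0.03] 0.01356752206879897
tilt 32.899249347863375 -x,+y down -0.345459003127043 0.4191474803717147 corner [0.449 0.14  0.186]
off 594 352
off 842 125
```

View pics/l20.png

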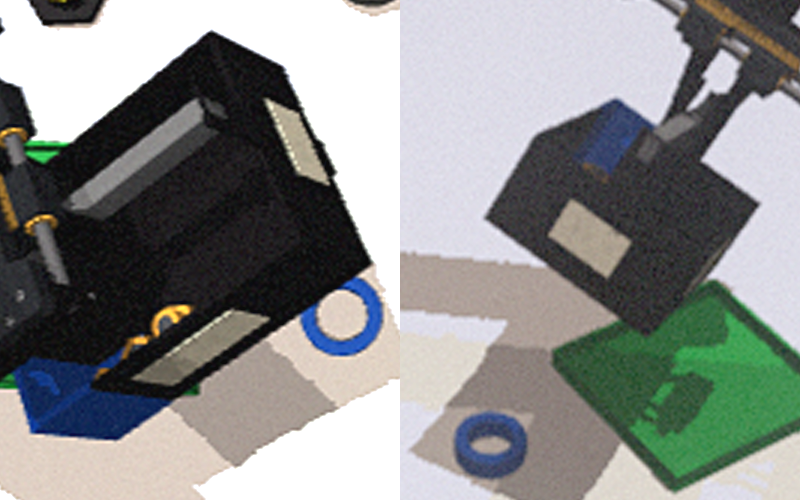

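>>> {"api": "carry_out", "payload": {"increments": "0 0 0 0 -7 0 0; 0 0 0 0 -10 0 0; 0 0 0 0 -10 0 0"}}

```text
time_s: 22.38
tool_pos: [0.5712, 0.179, 0.3343]
tool_rot: [174.9, 24.6, 124.2]
force: [-0.3, -0.5, -2.6]
grip_width: 0.0132
```

```bash
python3 look.py l21
```

```text
22.375 [0.5712 0.179  0.3343] [174.9  24.6 124.2] [ 23.8  13.8 -63.6  94.9  38.1  78.2 -11.3] [-0.3 -0.5 -2.6] [ 0.68  0.56 -0.07] 0.01322337135702811
tilt 25.077648262005415 -x,+y down 0.0803571714891688 0.416158931800063 corner [0.518 0.166 0.145]
off 533 243
off 939 168
```

View pics/l21.png

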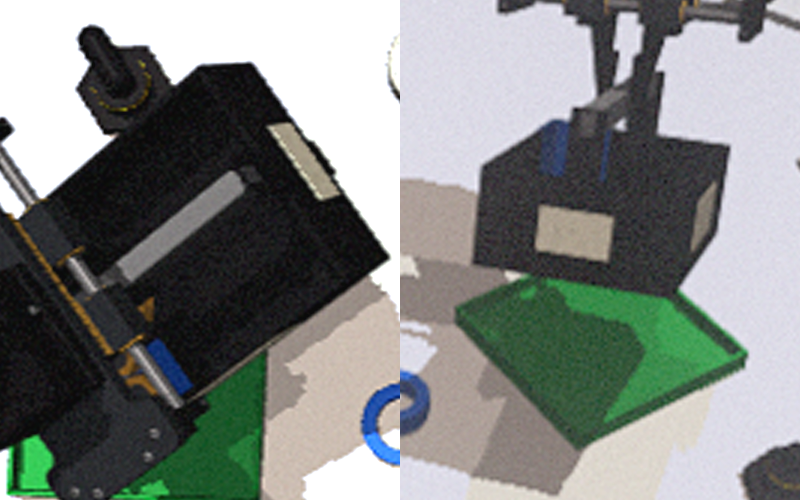

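>>> {"api": "carry_out", "payload": {"increments": "0 0 0 0 -9 0 0; 0 0 0 0 -7 0 0; 0 0 0 0 -5 0 0; 0 0 0 0 -2 0 0; 0 0 0 0 0 0 0; 0 0 0 0 0 0 0; 0 0 0 0 0 0 0; 0 0 0 0 0 0 0"}}

```text
time_s: 23.48
tool_pos: [0.563, 0.1791, 0.3295]
tool_rot: [154.0, 23.8, 125.0]
force: [-0.4, 0.1, -4.1]
grip_width: 0.0137
```

```bash
python3 look.py l22
```

```text
23.475 [0.563  0.1791 0.3295] [154.   23.8 125. ] [ 37.6 -10.6 -59.7 110.9   9.7  44.   11.2] [-0.4  0.1 -4.1] [0.04 1.19 0.03] 0.013733505157879994
tilt 34.66874633139368 -x,+y down 0.40133252030053046 0.40311398825238043 corner [0.561 0.2   0.134]
off 465 183
off 1014 164
```

View pics/l22.png

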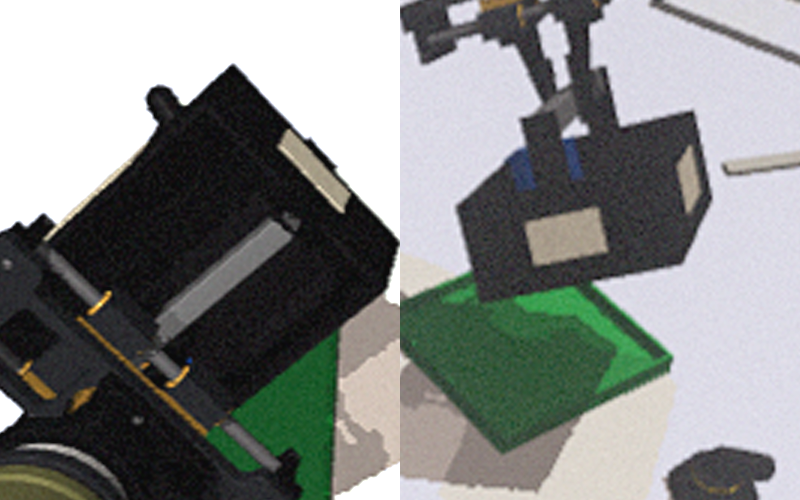

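>>> {"api": "carry_out", "payload": {"increments": "0 0 0 0 0 5 0; 0 0 0 0 0 7 0; 0 0 0 0 0 6 0"}}

```text
time_s: 23.95
tool_pos: [0.5621, 0.18, 0.3295]
tool_rot: [156.3, 7.2, 133.3]
force: [-1.2, 0.2, -4.4]
grip_width: 0.0135
```

```bash
python3 look.py l23
```

```text
23.95 [0.5621 0.18   0.3295] [156.3   7.2 133.3] [ 32.7  -3.8 -48.4 105.6  -9.5  52.9  32.7] [-1.2  0.2 -4.4] [-0.49  0.69  0.01] 0.013502242032393759
tilt 24.730143456918693 -x,+y down 0.39929427455615685 0.12480628313853971 corner [0.514 0.236 0.147]
off 402 240
off 1022 136
```

View pics/l23.png

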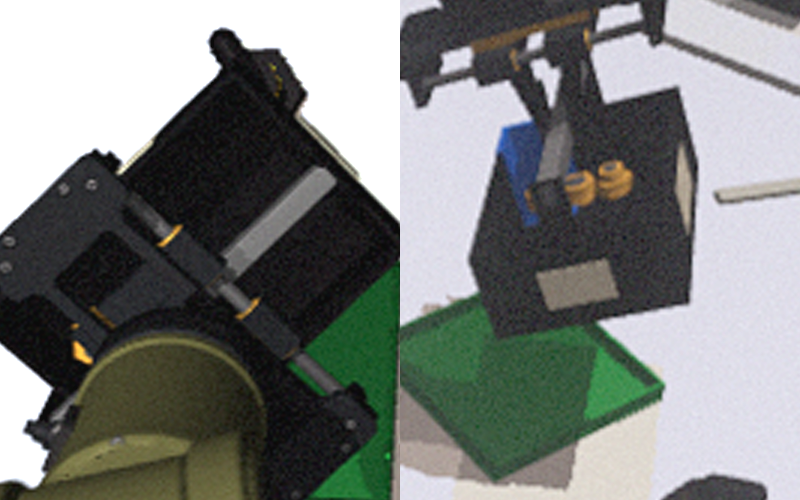

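```bash
python3 - <<'E'
from h import *
o=get_obs(); s=read_camera("scene")
for x,y in((612,178),(580,185),(533,198)): print(to_tote(s,o,(622+x)/3,(136+y)/3,.017).round(3))
im=cv2.resize(s["img"],None,fx=9,fy=9,interpolation=cv2.INTER_CUBIC)[3*(136+90):3*(136+260),3*(622+460):3*(622+660)]
cv2.imwrite("pics/z23.png",cv2.convertScaleAbs(im,alpha=2.2,beta=15))
E
```

```text
[0.008 0.084 0.017]
[-0.018  0.085  0.017]
[-0.057  0.081  0.017]
```

View pics/z23.png

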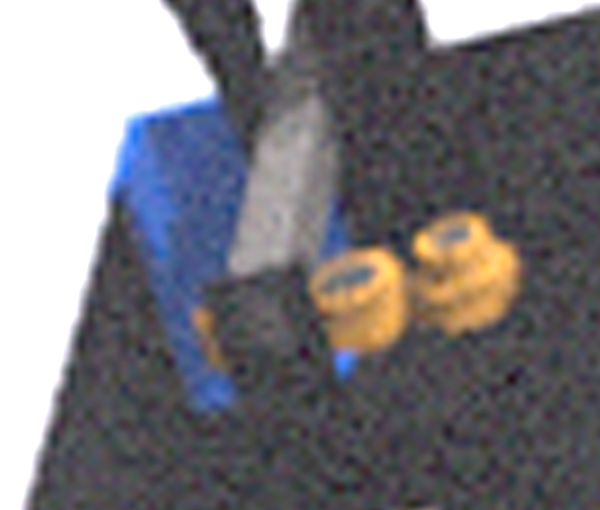

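>>> {"api": "carry_out", "payload": {"increments": "0 0 0 0 -2 0 0; 0 0 0 0 -1 0 0; 0 0 0 0 0 0 0"}}

```text
time_s: 24.48
tool_pos: [0.5615, 0.1806, 0.3285]
tool_rot: [153.3, 7.7, 133.2]
force: [-0.3, 0.8, -4.6]
grip_width: 0.0136
```

```bash
python3 look.py l24; python3 - <<'E'
import cv2
a=cv2.imread("pics/l24.png")[80:280,450:650]; cv2.imwrite("pics/z24.png",cv2.resize(a,None,fx=3,fy=3))
E
```

```text
24.475 [0.5615 0.1806 0.3285] [153.3   7.7 133.2] [ 33.   -5.9 -47.2 107.9 -13.7  49.7  36.3] [-0.3  0.8 -4.6] [-0.56  0.75  0.04] 0.0136186962298697
tilt 27.679983901477566 -x,+y down 0.44500488374528446 0.1332714904479853 corner [0.521 0.242 0.145]
off 393 230
off 1033 135
```

View pics/z24.png

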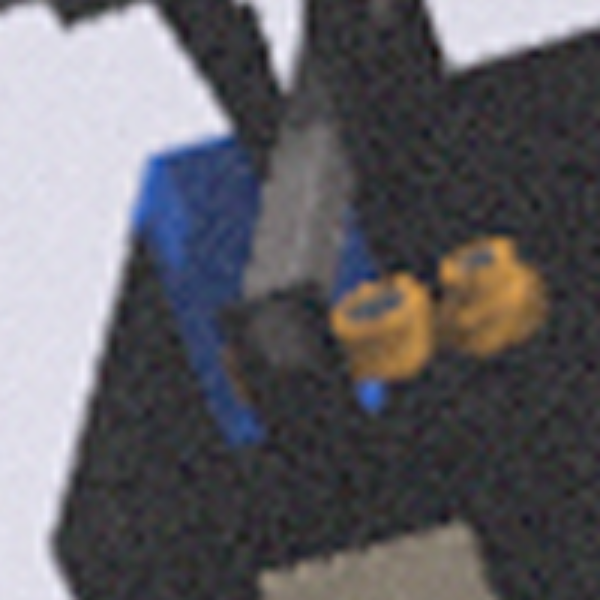

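>>> {"api": "carry_out", "payload": {"increments": "0 0 0 0 0 6 0; 0 0 0 0 0 8 0; 0 0 0 0 0 7 0; 0 0 0 0 0 5 0; 0 0 0 0 0 2 0; 0 0 0 0 0 1 0; 0 0 0 0 0 0 0; 0 0 0 0 0 -9 0; 0 0 0 0 0 -10 0; 0 0 0 0 0 -9 0"}}

```text
time_s: 25.82
tool_pos: [0.5642, 0.1801, 0.3296]
tool_rot: [153.3, 7.4, 133.6]
force: [-0.7, -0.1, -4.7]
grip_width: 0.0135
```

```bash
python3 look.py l25
```

```text
25.825 [0.5642 0.1801 0.3296] [153.3   7.4 133.6] [ 31.3  -5.3 -45.6 107.4 -13.5  50.   36.7] [-0.7 -0.1 -4.7] [-0.67  0.81 -0.  ] 0.013500378760519524
tilt 27.642045703267108 -x,+y down 0.44580669056494254 0.12846208290262284 corner [0.523 0.242 0.147]
off 392 226
off 1035 135
```

View pics/l25.png

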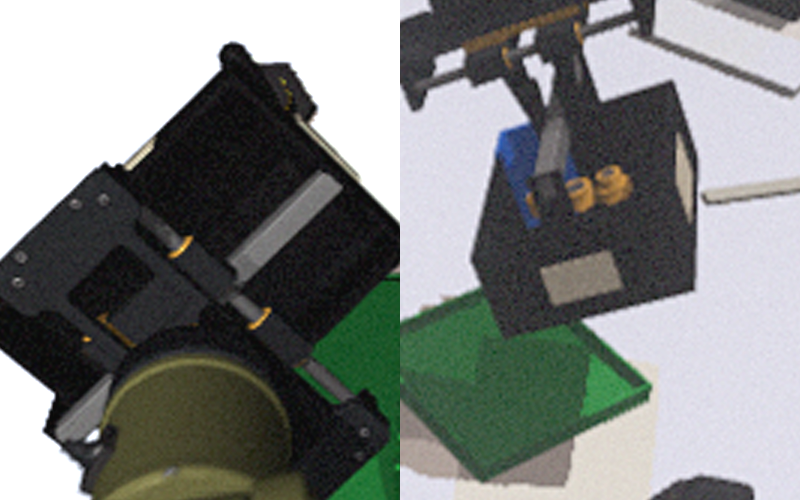

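>>> {"api": "carry_out", "payload": {"increments": "0 0 0 0 0 8 0; 0 0 0 0 0 8 0; 0 0 0 0 0 7 0; 0 0 0 0 0 4 0; 0 0 0 0 0 2 0; 0 0 0 0 0 1 0; 0 0 0 0 0 0 0"}}

```text
time_s: 26.8
tool_pos: [0.5625, 0.1823, 0.3315]
tool_rot: [151.3, -20.6, 148.9]
force: [-0.6, -0.6, -4.1]
grip_width: 0.0134
```

```bash
python3 look.py l26
```

```text
26.8 [0.5625 0.1823 0.3315] [151.3 -20.6 148.9] [ 32.7  12.6 -41.7  95.1 -27.5  73.2  53.1] [-0.6 -0.6 -4.1] [-1.42 -0.23  0.03] 0.013369153250544823
tilt 34.81888303354747 -x,+y down 0.44925151396727153 -0.3524145179184174 corner [0.443 0.276 0.205]
off 284 338
off 1033 49
```

View pics/l26.png

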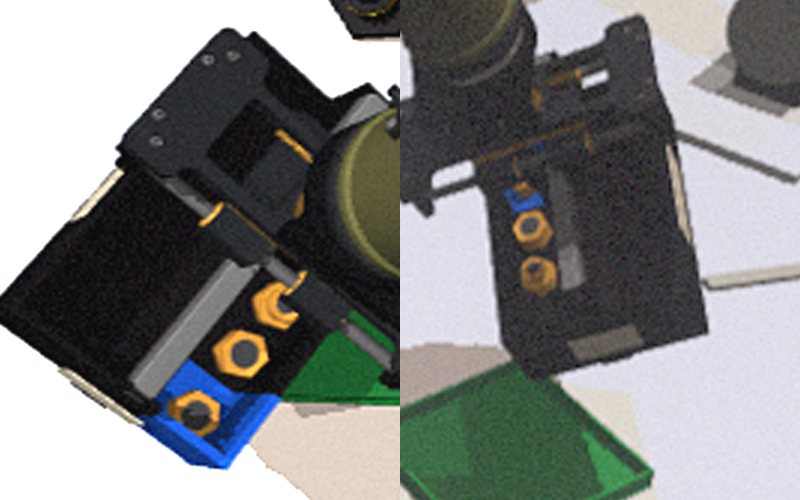

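```bash
python3 - <<'E'
from h import *
o=get_obs(); t=read_camera("top")
for x,y in((275,305),(242,352),(195,412)): print(to_tote(t,o,(284+x)/3,(338+y)/3,.018).round(3))
im=cv2.resize(t["img"],None,fx=6,fy=6,interpolation=cv2.INTER_CUBIC)[2*(338+200):2*(338+480),2*284:2*584]
cv2.imwrite("pics/z26.png",cv2.convertScaleAbs(im,alpha=2.2,beta=15))
E
```

```text
[-0.051  0.001  0.018]
[-0.053  0.035  0.018]
[-0.053  0.078  0.018]
```

View pics/z26.png

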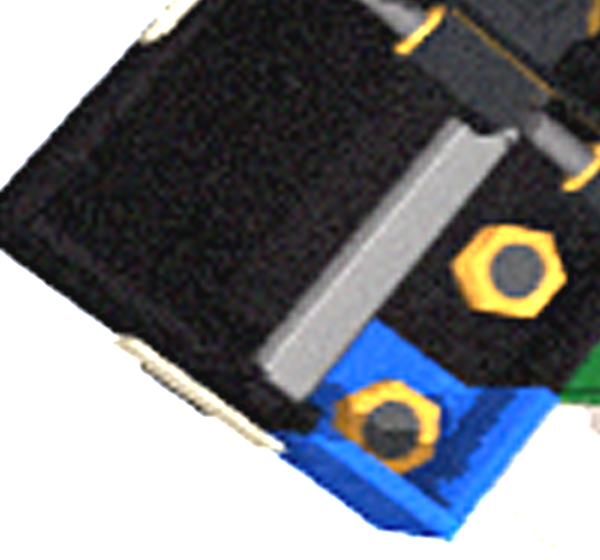

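>>> {"api": "carry_out", "payload": {"increments": "0 0 0 0 0 -10 0; 0 0 0 0 6 -10 0; 0 0 0 0 9 -10 0; 0 0 0 0 10 -8 0; 0 0 0 0 9 -7 0; 0 0 0 0 3 -2 0"}}

```text
time_s: 27.7
tool_pos: [0.5571, 0.1853, 0.3336]
tool_rot: [-174.5, 19.7, 136.1]
force: [0.5, 1.3, -4.4]
grip_width: 0.0136
```

```bash
python3 look.py l27
```

```text
27.7 [0.5571 0.1853 0.3336] [-174.5   19.7  136.1] [  8.9  13.3 -46.7  90.9  30.1  83.6   3.5] [ 0.5  1.3 -4.4] [ 0.9   0.22 -0.02] 0.013581638485874178
tilt 20.403028850104995 -x,+y down -0.0907970579575891 0.33659012254522497 corner [0.473 0.154 0.158]
off 525 302
off 914 146
```

View pics/l27.png

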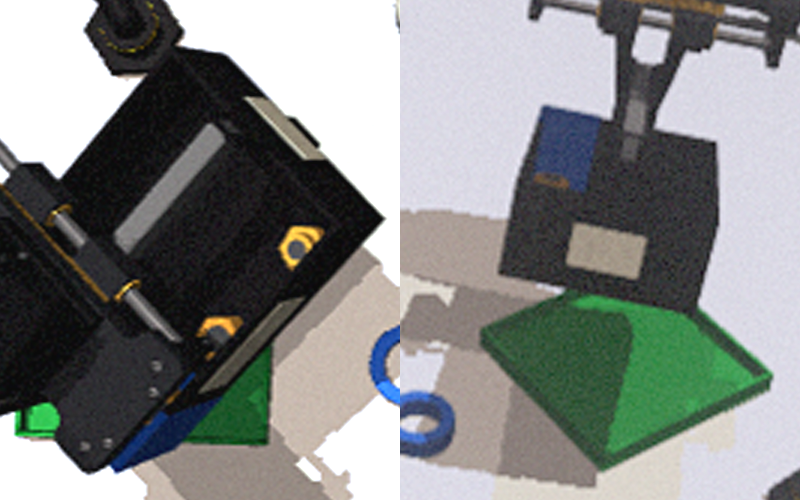

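>>> {"api": "carry_out", "payload": {"increments": "0 0 0 0 1 -3 0; 0 0 0 0 0 -1 0"}}

```text
time_s: 28.05
tool_pos: [0.5567, 0.1855, 0.3328]
tool_rot: [-173.5, 23.3, 136.5]
force: [-0.5, 0.6, -4.1]
grip_width: 0.0134
```

```bash
python3 look.py l28
```

```text
28.05 [0.5567 0.1855 0.3328] [-173.5   23.3  136.5] [  7.   13.4 -46.5  91.8  33.7  84.1   1. ] [-0.5  0.6 -4.1] [0.95 0.28 0.02] 0.01343194143556248
tilt 24.143835530787474 -x,+y down -0.10337076143267916 0.3957511655578305 corner [0.479 0.145 0.157]
off 537 293
off 910 150
```

View pics/l28.png

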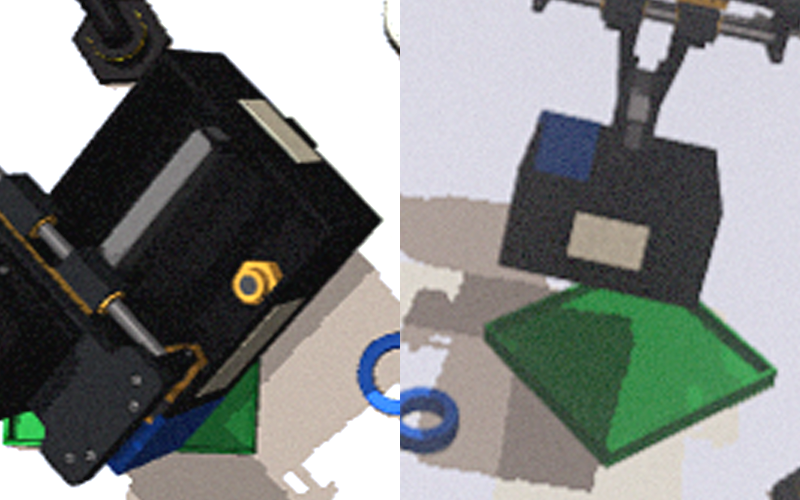

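>>> {"api": "carry_out", "payload": {"increments": "0 0 0 0 1 0 0; 0 0 0 0 -3 0 0; 0 0 0 0 -8 0 0; 0 0 0 0 -10 0 0"}}

```text
time_s: 28.65
tool_pos: [0.5584, 0.1847, 0.3324]
tool_rot: [166.0, 23.0, 136.3]
force: [-1.1, 0.7, -4.8]
grip_width: 0.0135
```

```bash
python3 look.py l29
```

```text
28.65 [0.5584 0.1847 0.3324] [166.   23.  136.3] [ 18.6  -2.2 -46.4 104.8  17.9  56.8  14. ] [-1.1  0.7 -4.8] [0.42 0.97 0.  ] 0.013520013097970804
tilt 26.70320507973218 -x,+y down 0.22269970163748842 0.39030413299881783 corner [0.525 0.181 0.138]
off 468 227
off 988 155
```

View pics/l29.png

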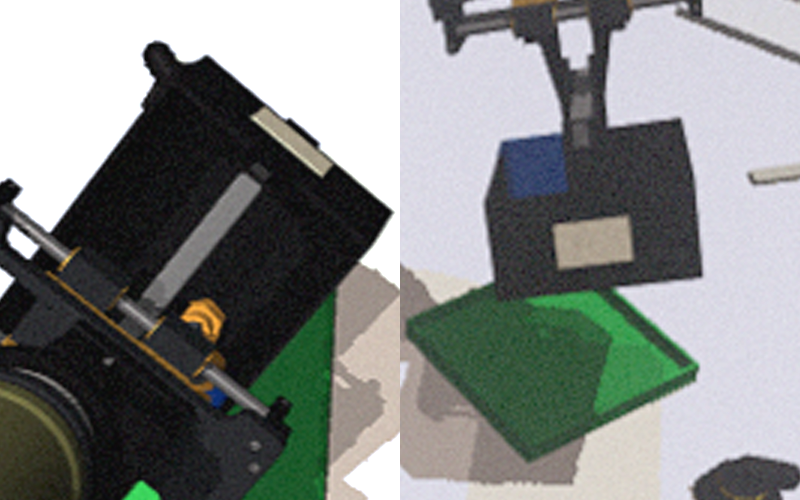

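>>> {"api": "carry_out", "payload": {"increments": "0 0 0 0 -5 -1 0; 0 0 0 0 -4 -1 0; 0 0 0 0 -3 0 0; 0 0 0 0 0 0 0; 0 0 0 0 0 0 0; 0 0 0 0 0 0 0"}}

```text
time_s: 29.5
tool_pos: [0.555, 0.1803, 0.3307]
tool_rot: [155.4, 24.7, 135.7]
force: [0.0, -0.2, -4.1]
grip_width: 0.0133
```

```bash
python3 look.py l30
```

```text
29.5 [0.555  0.1803 0.3307] [155.4  24.7 135.7] [ 19.  -10.1 -41.2 112.8   6.8  42.6  23.9] [ 0.  -0.2 -4.1] [-0.05  1.13  0.04] 0.01333455079628789
tilt 34.26020811058888 -x,+y down 0.3775289848984331 0.41759673347155457 corner [0.548 0.195 0.134]
off 441 197
off 1020 150
```

View pics/l30.png

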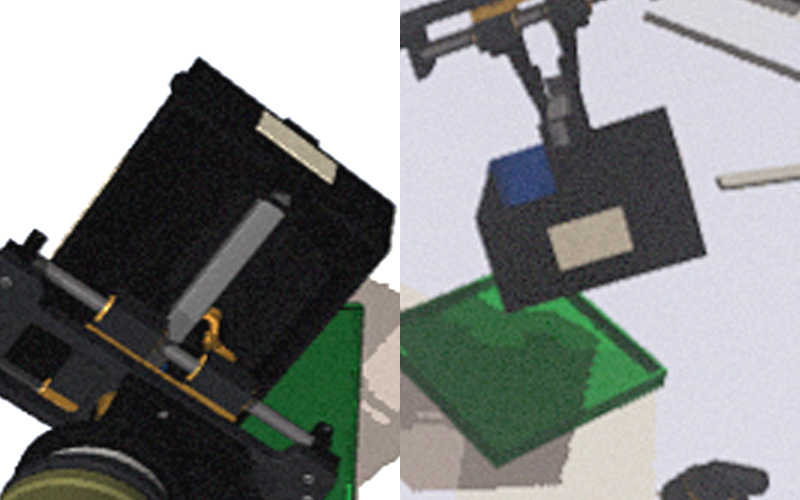

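```bash
python3 - <<'E'
from h import *
o=get_obs(); t=read_camera("top"); print(o["time_s"])
for x,y in((212,325),(227,350)): print(to_tote(t,o,(441+x)/3,(197+y)/3,.012).round(3))
im=cv2.resize(t["img"],None,fx=6,fy=6,interpolation=cv2.INTER_CUBIC)[2*(197+220):2*(197+480),2*(441+50):2*(441+350)]
b=cv2.resize(overlay(t,o),None,fx=2,fy=2)[2*(197+220):2*(197+480),2*(441+50):2*(441+350)]
cv2.imwrite("pics/z30.png",cv2.resize(cv2.convertScaleAbs(np.vstack([im[:260],b[:260]]),alpha=2.2,beta=15),None,fx=1,fy=1))
cv2.imwrite("pics/z30.png",cv2.convertScaleAbs(im,alpha=2.2,beta=15))
E
```

```text
29.6
[-0.032  0.031  0.012]
[-0.049  0.04   0.012]
```

View pics/z30.png

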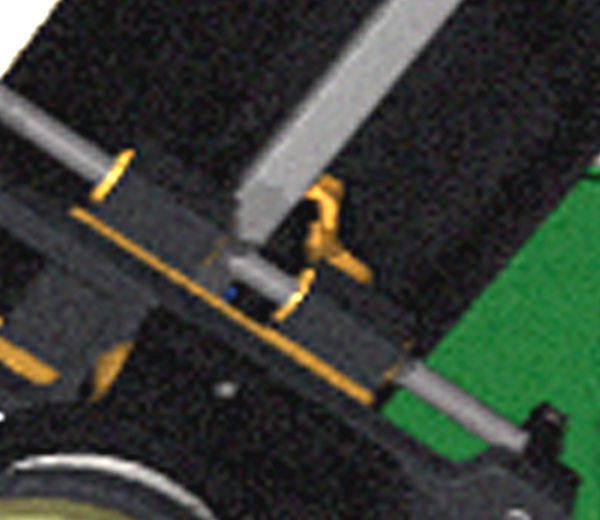

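>>> {"api": "carry_out", "payload": {"increments": "0 0 0 0 1 -3 0; 0 0 0 0 1 -3 0; 0 0 0 0 0 -1 0; 0 0 0 0 0 0 0; 0 0 0 0 0 0 0; 0 0 0 0 0 0 0"}}

```text
time_s: 30.4
tool_pos: [0.5555, 0.1793, 0.331]
tool_rot: [155.8, 31.1, 132.2]
force: [-0.5, 0.2, -3.9]
grip_width: 0.0133
```

```bash
python3 look.py l31; python3 - <<'E'
import cv2
a=cv2.imread("pics/l31.png")[220:480,50:350]; cv2.imwrite("pics/z31.png",cv2.resize(a,None,fx=2,fy=2))
E
```

```text
30.4 [0.5555 0.1793 0.331 ] [155.8  31.1 132.2] [ 22.  -10.8 -48.  114.   19.3  42.2  10.5] [-0.5  0.2 -3.9] [ 0.2   1.25 -0.02] 0.013289478311331189
tilt 38.63787400234725 -x,+y down 0.35041125241243165 0.5168001558726106 corner [0.564 0.178 0.134]
off 470 179
off 1012 159
```

View pics/z31.png

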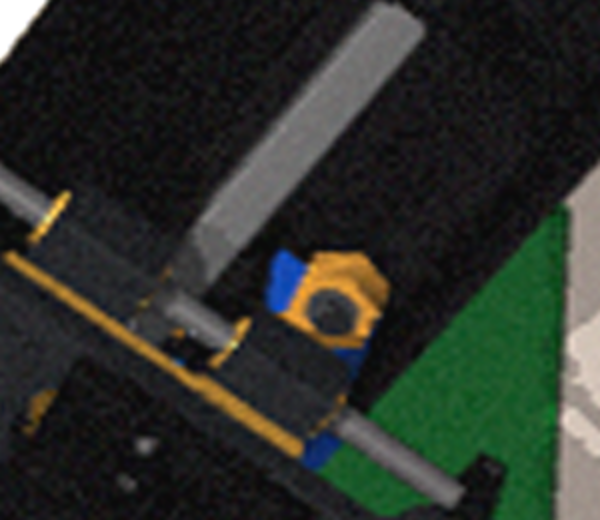

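```bash
python3 - <<'E'
from h import *
o=get_obs(); t=read_camera("top"); print(o["time_s"],o["joint_velocities"].round(1))
for x,y in((50+165,220+157),(50+90,220+167)): print(to_tote(t,o,(470+x)/3,(179+y)/3,.015).round(3))
im=cv2.resize(t["img"],None,fx=9,fy=9,interpolation=cv2.INTER_CUBIC)[3*(179+320):3*(179+480),3*(470+80):3*(470+280)]
cv2.imwrite("pics/z32.png",cv2.convertScaleAbs(im,alpha=2.4,beta=15))
E
```

```text
30.5 [ 0.   0.  -0.2  0.   0.   0.  -0.2]
[-0.055  0.058  0.015]
[-0.024  0.097  0.015]
```

View pics/z32.png

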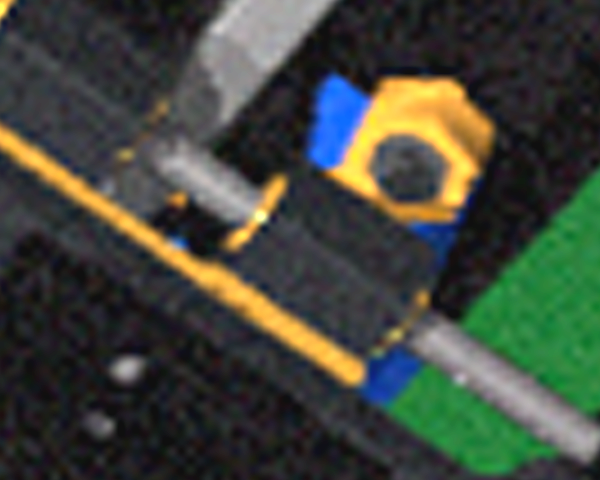

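```bash
python3 -c "
from cell import *
print(sign_off()); print(get_obs()['time_s'])"
```

```text
the job is handed in; nothing more can be done
None
the job is handed in; nothing more can be done
```

I picked up the tote by its grey bar and held it over the green tray, tilted about 39° with the blue corner lowest. I handed it in still gripped, at about 30.5 s of the 38 s allowed.

**How it went:** The first tilt left the three fittings in a row along the blue -x wall. Swinging the tilt to break up that row moved them into rows along one blue wall or the other. A further swing brought them together in the corner.

**Last checks:**
- **Arm and grip:** The arm was at rest with the bar held at 13 mm opening. The tote had not visibly slipped when I overlaid its outline on the pictures, but I last did that partway through.
- **Corner position:** From the arm's pose, the blue corner was at about (0.56, 0.18, 0.13) m, over the tray and clear of it.
- **Fitting on the -x wall:** One fitting was clearly visible at tote (-55, +58) mm, where it would rest against another sitting in the corner.
- **Other two fittings:** These were mostly hidden by the gripper. I only saw bits of brass near the +y wall, at about x = -24 mm. Their places, one in the corner and one beside it on the +y wall, come from earlier frames and that fit, not a clear final view.
- **Spills and bystanders:** I saw no fittings spilled or touched by the gripper. The tape roll, gauge and elbow were never approached, but I did not re-measure them at the end.

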